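Thread the return spring onto the pepper mill spindle

TASK

Refit the pepper mill's return spring: pick up the coil spring standing on the counter, bent-tail end still down, and thread it over the mill's upright rod, twisting it slightly whenever its tail snags on one of the two notched collars, until its foot sits fully home on the mill's seat. Never force it: push gently, then let go and leave the spring standing on the seat. Leave the spice pot, trivet, wooden spoon and button cap where they are.

Things in the scene. Friction and masses are not known exactly. Their poses are not given: they have to be found in the camera images.
- mill: Black plastic pepper mill body, 68 mm wide, cap off, in a round steel holder (104 mm flange) screwed to the counter; it cannot move. Origin: centre of its underside on the counter; z up along the rod, x the reference for the collars' notches. A steel rod 8 mm thick stands up from the middle of its top face and carries two block-shaped white plastic collars, each with one notch.
- seat (a point): Centre of the seat: the mill's flat top face, 90 mm above the counter, ringed by a rim 4 mm high, 44 mm inside and 50 mm outside diameter. The spring's foot must end lying on this face.
- rod_tip (a point): Tapered top end of the rod, on its axis, 56 mm above the seat. The taper is the last 6 mm.
- upper_collar (a point): On the rod axis at the top face of the upper collar (block 17.5 x 15 mm, 34 to 39 mm above the seat), axes as the mill's. One straight notch 5.2 mm wide, open 9.5 mm from the axis and reaching in to the rod, lets the spring's tail through. The notch points anywhere from -0.85 to +0.85 rad about z (anticlockwise from above is +) from the mill's x axis: find it by feel or sight.
- lower_collar (a point): The same for the lower collar (block 17.5 x 15 mm, 14 to 19 mm above the seat); axes as the mill's. Its notch points 0.6 to 1.2 rad clockwise (seen from above) of the upper collar's notch, differing from mill to mill.
- spring: Upright steel compression spring, 35 mm outside, 28 mm inside, 52 mm tall, 65 g. Origin: centre of its underside when free; z up. Its upper 30 mm is stiff: grip there. The part below shortens by at most 12 mm: begins at 2 N, 8 N at the end, then solid. Over 15 N against the mill spoils it. Its tail, see spring_foot, points inward along the spring's +x side.
- spring_foot (a point): Centre of the underside of the spring's bottom turn; rises towards the upper turns when compressed. The bottom turn ends in the tail: a straight wire 3.5 mm thick, level with the underside, on the +x side of the spring, reaching inward from the coil to 7 mm from the axis.
- button_cap: The mill's stepped black plastic button cap, 58 mm wide, 43 mm tall, loose on the counter; leave it. Origin: centre of its underside.
- trivet: Round green silicone trivet, 170 mm wide, 6 mm thick, lying on the counter; leave it. Origin: centre of its underside.
- spice_pot: Round ceramic spice pot with knobbed lid, 72 mm wide, 92 mm tall; leave it. Origin: centre of its underside.
- spoon: Wooden spoon 280 mm long lying on the counter, its 56 mm wide bowl towards its +x; leave it. Origin: on the underside, 130 mm from the handle's end.
There are look-alikes about, which are no part of the job. What is meant by the mill is not orange or purple, and is the larger of those in its own colour.

How it is judged:
On the way, in this order (a step that is already met when the one before it is completed fails the run):
1. the spring's foot is around the rod, above the upper collar (horizontal distance between spring_foot and seat below 0.008 m and z of spring_foot in the frame of seat between 0.036 and 0.055 m), for 0.05 s.
2. the tail has passed the upper collar (horizontal distance between spring_foot and seat below 0.006 m and z of spring_foot in the frame of seat below 0.031 m), for 0.05 s.
At the end, for the whole second after the job is handed in: The spring stands upright (within 0.12 rad) round the rod with its foot on the seat: underside within 3 mm of the seat face, centred within 6 mm, uncompressed, let go and at rest (horizontal distance between spring_foot and seat below 0.006 m and z of spring_foot in the frame of seat below 0.003 m and z of spring in the frame of seat below 0.004 m and angle between spring's own z axis and vertical below 0.12 rad and linear speed of spring below 0.02 m/s); the robot touches nothing.
It fails at once if the spring is pressed against the mill with more than 15 N (contact force between spring and mill above 15 N).
It fails at once if the mill is struck or pushed by the robot (contact force between the arm and mill above 15 N).
It fails at once if a bystander is moved more than 25 mm (distance of any of button_cap, trivet, spice_pot, spoon from where it was at the start of the episode above 0.025 m).
It also fails if it takes over 64 s, if anything falls off the work surface, if the arm or the gripper's body presses on something with over 40 N, if the wrist force passes 120 N, or if a joint passes its speed limit or range.

ROBOT

A 6-joint arm with a two-finger parallel gripper is mounted at the origin on the work surface. World frame = base frame: x ahead of the robot, y to its left, z up, the work surface at z = 0. Lengths are in m, angles in rad, forces in N, time in s.
With the tool pointing down it reaches from about 0.3 to 0.775 m from the base axis. Payload 14.6 kg.
Tool frame: the origin (TCP) lies at the very end of the fingers, on their centre line; the grasp point (between the pads) lies 19 mm behind it; y points along the fingers, x is the direction in which the jaws open and shut, and the axes are right-handed (so a half turn about y gives the same grasp; the last joint's range is limited). The gripper opens to 94 mm and grips with 3 to 60 N. Pads are 16 mm wide; open, the fingers measure 119 mm over their backs; the gripper's body (75 mm by 177 mm) begins 78 mm behind the grasp point.
Start: joints at [1.251, 0.3, 1.521, -0, 1.321, -0.067], TCP at [0.138, 0.533, 0.205] pointing down, gripper open.
Joint ranges: [-3.03, 3.03], [-0.79, 2.21], [0.23, 2.52], [-1.04, 4.18], [0, 3.07], [-2.55, 2.55]. Speed limits (rad/s): [2.22, 2.22, 2.57, 3.14, 3.14, 3.14].

INTERFACE

Orientations are given as [roll, pitch, yaw] about the fixed x, y, z axes, in that order (R = Rz(yaw) Ry(pitch) Rx(roll)).
In Python, from station import get_obs, cams, hand_in gives the robot as it stands. The module is installed in compiled form; this text tells all that it offers.
- The arm moves only by the tool step_arm, never from a script. Its argument "plan" is a list of rows, each an object with "grip": the closure, from -1 (fully open) to 1 (shut), so that 0 is half open; "slide": the shift along the tool's x, y, z in m, a list of three; "spin": the turn about the tool's y in degrees. A call has 1 to 20 rows; each row shifts and turns the commanded pose from where the row before left it, along the tool's axes as they then stand; what a row does not reach is not made up. A row lasts 1/12 s, in which the tool goes at most 41.7 mm and 7.16 degrees, less where a joint would pass 70% of its speed; a pose out of reach is approached as far as the arm can. A call is refused whole if a number of a shift passes 0.0417 or a number of a turn 7.16, either way. A call with a gripper value outside its range is refused whole. The fingers move at their own pace and stop on an object; "force" is the grip in N (left out, the last holds). Time passes only in rows, so rows that do not move let the fingers close. It gives the time, the measured TCP pose, the force and the opening at its end, in the units of the state.
- get_obs(): the state, without advancing time (a new reading comes with each control period).
- cams.camera(name): name is "scene" or "top" or "wrist"; returns the picture (384x512x3 uint8, blue, green, red); there is no depth.
- cams.calibration(name): a dict with "K" (3x3 intrinsics, pixels), "T" (4x4, takes a point from camera to world coordinates). Camera axes: x right, y up, looking along -z (the intrinsics and any distortion apply to the point x, -y, -z); pixel columns grow to the right and rows downward; lengths in m; the calibration is good to about 2 mm. The wrist camera is an equidistant fisheye: a pixel r from the principal point sees the ray r / f radians off the axis. A picture is of the moment at which its call begins: read the wrist's pose just before it. calibration takes no time and is no camera call; for the wrist camera it gives the pose at the moment of the call.
- hand_in(): hands the job in, once; it reports no verdict.
The state is a dict: "time_s": time; "qpos": joint angles; "joint_vel": joint speeds; "tau": joint torques, N m; "ee_pos": TCP position; "eef_rot": TCP orientation; "force": force on the tool from outside, world axes, zero at the start; "moment": the same for the moment, N m; "grip_width": finger opening in m.
Only numpy, scipy, OpenCV 4.12 (cv2) and the standard library are available. Lean on these libraries where they do the work, as an engineer would, in place of code of your own. Each camera call takes 0.05 s, during which the arm holds its last target.

## Working session

There is one attempt and no reset: what is moved stays moved. The work goes in short steps, Python scripts to look and compute and a tool call to move; the robot and the scene stay as the last step left them, time stands still between calls to the robot, and variables do not carry over. Pictures are saved under pics/ and viewed, and the job is handed in when it is done.

Besides the shell and the picture viewer there is one more tool, called after "Emit:" as name(argument=value, ...) on one line, values as JSON. step_arm: Moves the arm, as the interface text tells. Its arguments: {"type":"object","properties":{"plan":{"type":"array","items":{"type":"object","properties":{"grip":{"type":"number"},"slide":{"type":"array","items":{"type":"number"}},"spin":{"type":"number"}}}},"force":{"type":"number"}},"required":["plan"]}

```bash
mkdir -p pics; ls; python3 - <<'E'
from station import get_obs,cams
import cv2
print(get_obs())
for n in ["scene","top","wrist"]:
    cal=cams.calibration(n);print(n,cal)
    im=cams.camera(n);cv2.imwrite(f"pics/{n}0.png",im)
E
```

```text
pics
{'time_s': 0.0, 'qpos': array([ 1.25140576e+00,  3.00462464e-01,  1.52155998e+00,  2.18801694e-05,
        1.32070469e+00, -6.66083413e-02]), 'joint_vel': array([ 8.10685229e-04,  1.06782110e-03,  8.06801706e-05,  2.08661575e-03,
       -1.14712100e-03, -1.10932382e-03]), 'tau': array([-7.88272810e-04, -5.31800008e+01, -3.52737951e+01,  7.08070910e-02,
        2.44584319e-02, -7.28276336e-05]), 'ee_pos': array([0.13747576, 0.53227806, 0.2049    ]), 'eef_rot': array([-1.57069967e+00,  1.13054981e-03,  1.31800872e+00]), 'force': array([-0.03488682,  0.62273896, -0.05212438]), 'moment': array([ 0.01480223,  0.01181316, -0.0009995 ]), 'grip_width': 0.0938839118192337}
scene {'K': array([[387.96367539,   0.        , 260.36720525],
       [  0.        , 387.96367539, 187.6597411 ],
       [  0.        ,   0.        ,   1.        ]]), 'T': array([[-0.44239308, -0.61229713,  0.65527139,  1.21191505],
       [ 0.89660035, -0.31818223,  0.30800631,  0.31702396],
       [ 0.01990433,  0.72377642,  0.68974743,  0.74350676],
       [ 0.        ,  0.        ,  0.        ,  1.        ]])}
top 
[... 225 characters left out ...]
         4.82549047e-01],
       [-9.99985196e-01,  5.26024562e-03, -1.39211052e-03,
         3.27540779e-02],
       [-8.58446460e-04,  1.00124744e-01,  9.94974522e-01,
         1.29255449e+00],
       [ 0.00000000e+00,  0.00000000e+00,  0.00000000e+00,
         1.00000000e+00]])}
wrist {'K': array([[297.31863964,   0.        , 253.91391865],
       [  0.        , 297.31863964, 189.57843029],
       [  0.        ,   0.        ,   1.        ]]), 'T': array([[ 0.2502289 , -0.93735132, -0.2424005 ,  0.06738623],
       [ 0.9681861 ,  0.24197876,  0.06373352,  0.55039192],
       [-0.00108493, -0.25063676,  0.96808059,  0.3837198 ],
       [ 0.        ,  0.        ,  0.        ,  1.        ]])}
```

View pics/scene0.png

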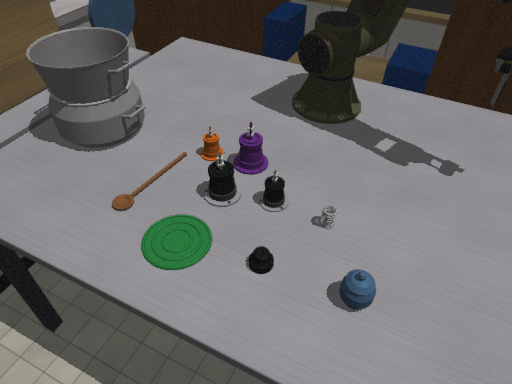

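View pics/top0.png

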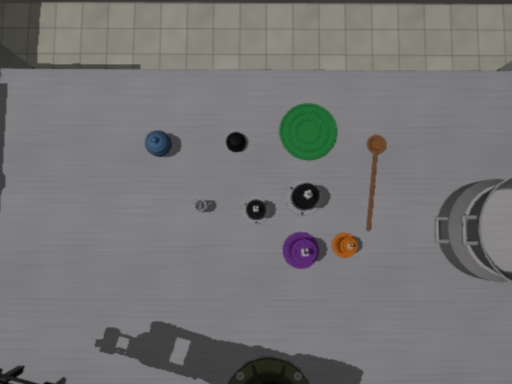

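View pics/wrist0.png

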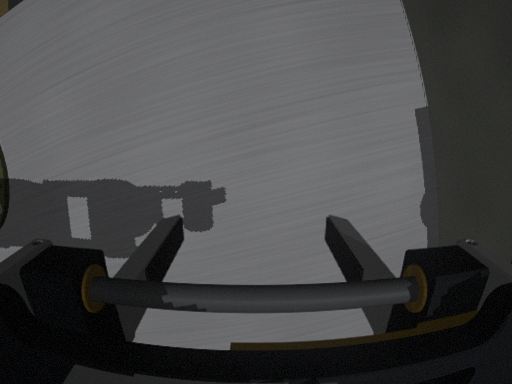

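The scene camera shows four mills:
- black at (222,182)
- smaller black at (274,192)
- purple at (251,152)
- orange at (211,145)

The larger black one at (222,182), which is (305,197) in the top view, fits the description. The spring is at scene (329,217) and top (202,206). I'll confirm both with enlarged crops.

```bash
cat > h.py <<'E'
import numpy as np,cv2
from station import get_obs,cams
def ray(cal,u,v,fish=False):
    K,T=cal["K"],cal["T"]
    x=(u-K[0,2])/K[0,0];y=(v-K[1,2])/K[1,1]
    if fish:
        th=np.hypot(x,y); s=np.sin(th)/max(th,1e-9)
        d=np.array([x*s,-y*s,-np.cos(th)])
    else: d=np.array([x,-y,-1.])
    d=T[:3,:3]@d
    return T[:3,3],d/np.linalg.norm(d)
def onz(cal,u,v,z,fish=False):
    o,d=ray(cal,u,v,fish);return o+d*(z-o[2])/d[2]
def tri(rs):
    A=np.zeros((3,3));b=np.zeros(3)
    for o,d in rs:
        P=np.eye(3)-np.outer(d,d);A+=P;b+=P@o
    p=np.linalg.solve(A,b)
    return p,[np.linalg.norm((np.eye(3)-np.outer(d,d))@(p-o)) for o,d in rs]
def proj(cal,p,fish=False):
    K,T=cal["K"],cal["T"]
    c=T[:3,:3].T@(np.asarray(p)-T[:3,3]);x,y,z=c[0],-c[1],-c[2]
    if fish:
        r=np.hypot(x,y);th=np.arctan2(r,z);return K[0,0]*th*x/r+K[0,2],K[1,1]*th*y/r+K[1,2]
    return K[0,0]*x/z+K[0,2],K[1,1]*y/z+K[1,2]
def crop(im,x0,x1,y0,y1,k,name):
    cv2.imwrite("pics/"+name,cv2.resize(im[y0:y1,x0:x1],None,fx=k,fy=k,interpolation=cv2.INTER_CUBIC))
E
python3 - <<'E'
import cv2,numpy as np
from h import crop
s=cv2.imread("pics/scene0.png");t=cv2.imread("pics/top0.png")
a=cv2.resize(s[140:240,190:350],None,fx=5,fy=5,interpolation=cv2.INTER_CUBIC);cv2.imwrite("pics/sc.png",a)
a=cv2.resize(t[160:260,185:345],None,fx=5,fy=5,interpolation=cv2.INTER_CUBIC);cv2.imwrite("pics/tc.png",a)
E
```

```text
(no output)
```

View pics/sc.png

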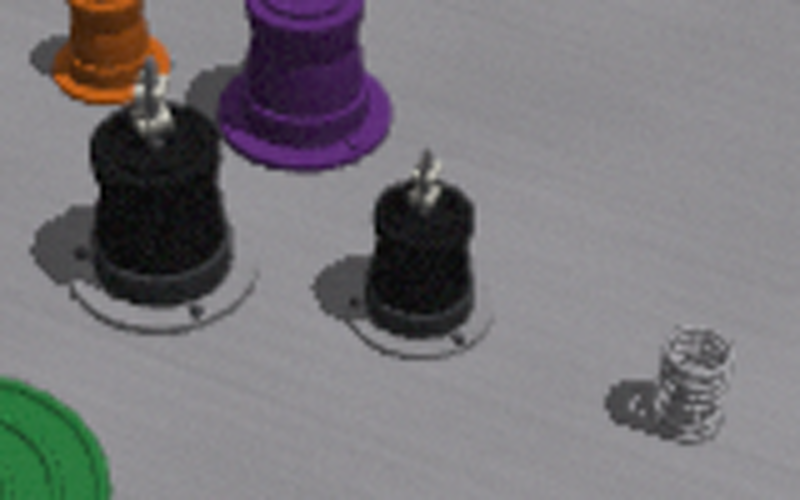

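View pics/tc.png

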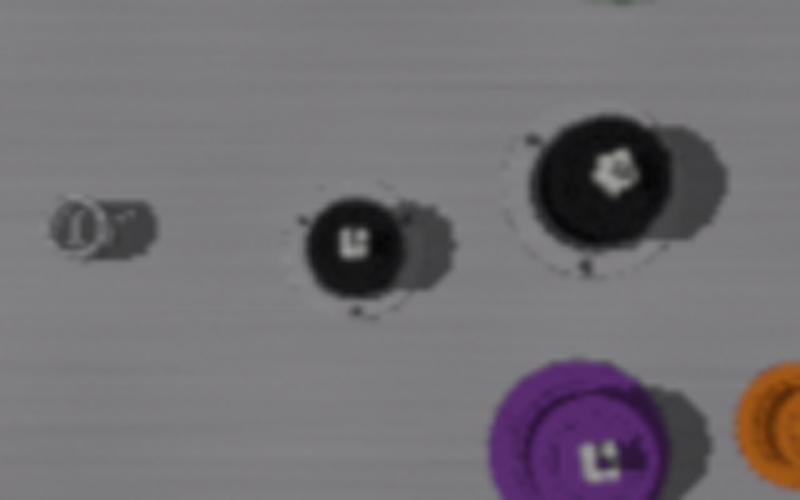

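```bash
python3 - <<'E'
from h import *
cs,ct=cams.calibration("scene"),cams.calibration("top")
p,e=tri([ray(cs,329.4,209.4),ray(ct,200.8,205.8)]);print("spring top",p,e)
print("spring top onz",onz(cs,329.4,209.4,.052),onz(ct,200.8,205.8,.052))
p,e=tri([ray(cs,220.2,152.6),ray(ct,309.5,194.5)]);print("rod tip",p,e)
# mill body foot: black/ flange
print(onz(ct,185+600/5,160+180/5,.09),onz(cs,190+155/5,140+130/5,.09))
E
```

```text
spring top [0.54247667 0.19098102 0.04772952] [np.float64(0.001044622666280439), np.float64(0.0010446226662805128)]
spring top onz [0.54618021 0.19272287 0.052     ] [0.54256563 0.18943348 0.052     ]
rod tip [ 0.56858651 -0.09985509  0.13705607] [np.float64(0.0009947034115193574), np.float64(0.0009947034115193468)]
[ 0.568468   -0.09410736  0.09      ] [ 0.56522463 -0.10109954  0.09      ]
```

Emit:
step_arm(plan=[{"grip": -1, "slide": [-0.0143, 0.004, -0.0344], "spin": 0}, {"grip": -1, "slide": [-0.0143, 0.004, -0.0344], "spin": 0}, {"grip": -1, "slide": [-0.0143, 0.004, -0.0344], "spin": 0}, {"grip": -1, "slide": [-0.0143, 0.004, -0.0344], "spin": 0}, {"grip": -1, "slide": [-0.0143, 0.004, -0.0344], "spin": 0}, {"grip": -1, "slide": [-0.0143, 0.004, -0.0344], "spin": 0}, {"grip": -1, "slide": [-0.0143, 0.004, -0.0344], "spin": 0}, {"grip": -1, "slide": [-0.0143, 0.004, -0.0344], "spin": 0}, {"grip": -1, "slide": [-0.0143, 0.004, -0.0344], "spin": 0}, {"grip": -1, "slide": [-0.0143, 0.004, -0.0344], "spin": 0}, {"grip": -1, "slide": [-0.0143, 0.004, -0.0344], "spin": 0}, {"grip": -1, "slide": [-0.0143, 0.004, -0.0344], "spin": 0}, {"grip": -1, "slide": [-0.0143, 0.004, -0.0344], "spin": 0}, {"grip": -1, "slide": [-0.0143, 0.004, -0.0344], "spin": 0}, {"grip": -1, "slide": [-0.0143, 0.004, -0.0344], "spin": 0}, {"grip": -1, "slide": [-0.0143, 0.004, -0.0344], "spin": 0}, {"grip": -1, "slide": [0, 0, 0], "spin": 0}, {"grip": -1, "slide": [0, 0, 0], "spin": 0}])

```text
time_s: 1.65
ee_pos: [0.6137, 0.172, 0.1402]
eef_rot: [-1.569, 0.001, 1.316]
force: [-0.5, 0.3, -0.6]
grip_width: 0.0938
```

```bash
python3 - <<'E'
from h import *
im=cams.camera("wrist");cal=cams.calibration("wrist")
cv2.imwrite("pics/w1.png",im);np.savez("w1.npz",**cal)
print(cal["T"], proj(cal,[.543,.191,.05],True),get_obs()["ee_pos"],get_obs()["eef_rot"],get_obs()["force"])
E
```

```text
[[ 2.51121036e-01 -9.37361366e-01 -2.41437143e-01  5.43109604e-01]
 [ 9.67955563e-01  2.43054230e-01  6.31400731e-02  1.91057188e-01]
 [-5.02746236e-04 -2.49556227e-01  9.68360179e-01  3.19594855e-01]
 [ 0.00000000e+00  0.00000000e+00  0.00000000e+00  1.00000000e+00]] (np.float64(253.9726148929959), np.float64(114.48696954089085)) [0.61301425 0.17304856 0.14071242] [-1.56955779e+00  4.78673619e-04  1.31704967e+00] [-0.30881041  0.31824009  0.30404527]
```

View pics/w1.png

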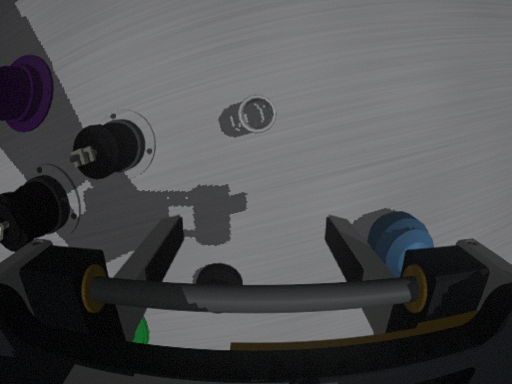

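```bash
python3 - <<'E'
from h import *
ct=cams.calibration("top")
print("pot",onz(ct,158,143,.05),"cap",onz(ct,236,142,.03))
z=dict(np.load("w1.npz"));im=cv2.imread("pics/w1.png")
print(onz(z,257,114,.05,True))
crop(im,205,305,70,160,8,"w1c.png")
E
```

```text
pot [0.71797715 0.31278979 0.05      ] cap [0.72581129 0.09521729 0.03      ]
[0.54325221 0.19374018 0.05      ]
```

View pics/w1c.png

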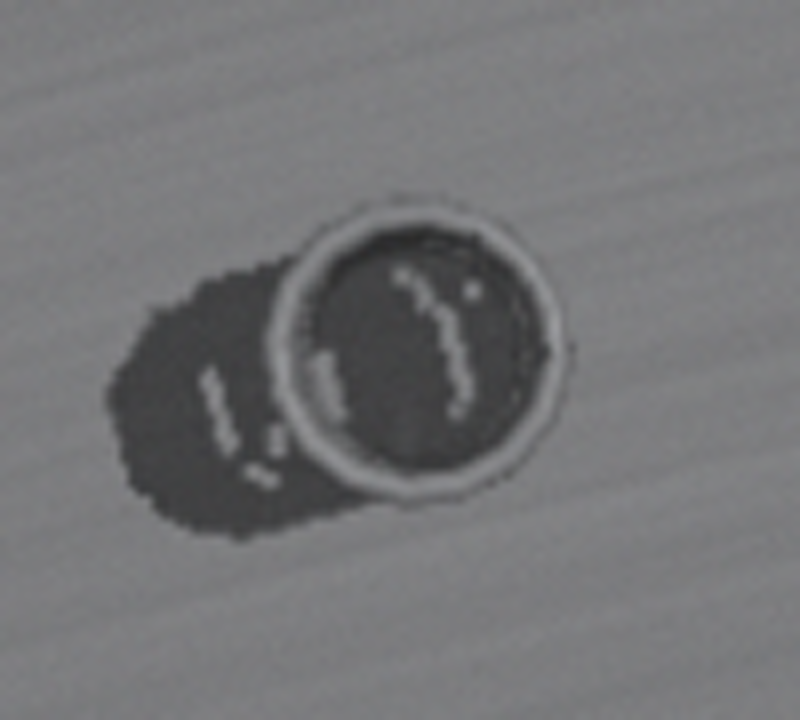

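Emit:
step_arm(plan=[{"grip": -1, "slide": [0.0, 0.035, 0], "spin": 0}, {"grip": -1, "slide": [0.0, 0.035, 0], "spin": 0}, {"grip": -1, "slide": [0, 0.0, 0], "spin": 0}, {"grip": -1, "slide": [0, 0, 0], "spin": 0}])

```text
time_s: 2.03
ee_pos: [0.612, 0.1741, 0.0711]
eef_rot: [-1.568, 0.001, 1.319]
force: [0.3, -0.0, 0.8]
grip_width: 0.0941
```

```bash
python3 - <<'E'
from h import *
ims=[cams.camera("wrist") for _ in range(3)];cal=cams.calibration("wrist");np.savez("w2.npz",**cal)
im=np.mean(ims,0).astype(np.uint8);cv2.imwrite("pics/w2.png",im)
u,v=[int(round(a)) for a in proj(cal,[.543,.192,.05],True)];print(u,v,cal["T"][:3,3])
g=im[v-45:v+45,u-50:u+50].astype(float)
g=np.clip(255*(g/255)**0.5,0,255).astype(np.uint8)
cv2.imwrite("pics/w2c.png",cv2.resize(g,None,fx=6.6,fy=6.6,interpolation=cv2.INTER_CUBIC))
E
```

```text
254 113 [0.5433109  0.1917701  0.25273792]
```

View pics/w2c.png

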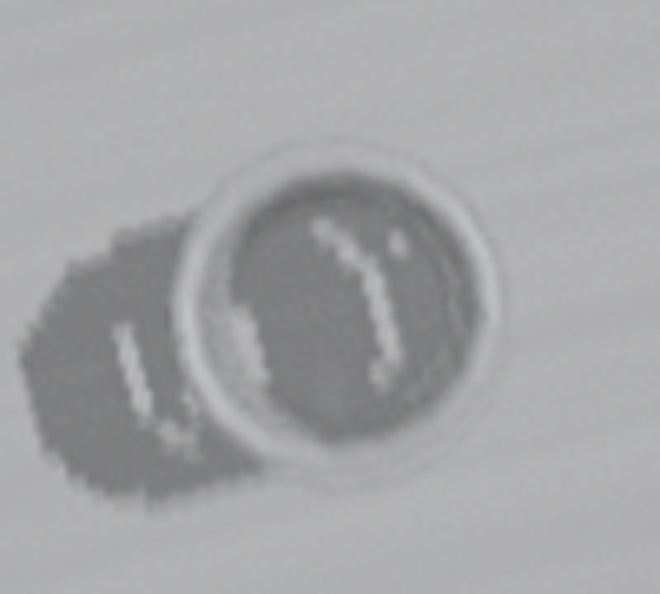

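```bash
python3 - <<'E'
from h import *
im=cv2.imread("pics/w2.png").astype(float)
g=im[90:140,228:283].mean(2);print(np.percentile(g,[1,10,30,50,90]))
lo,hi=np.percentile(g,1),np.percentile(g,45)
g=np.clip((g-lo)/(hi-lo),0,1)*255
cv2.imwrite("pics/w2d.png",cv2.resize(g.astype(np.uint8),None,fx=12,fy=12,interpolation=cv2.INTER_CUBIC))
E
```

```text
[ 52.66666667  62.66666667  65.66666667  91.33333333 123.66666667]
```

View pics/w2d.png

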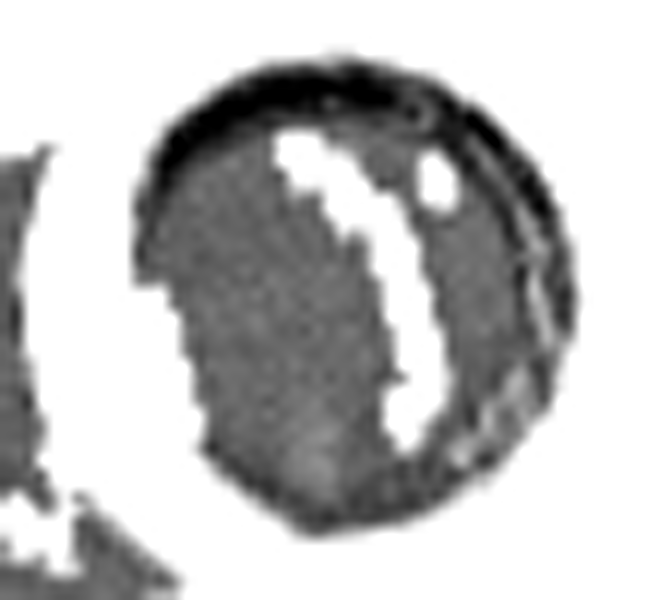

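```bash
python3 - <<'E'
from h import *
z=dict(np.load("w2.npz"))
c=onz(z,204+341/6.6,68+306/6.6,.0505,True);t=onz(z,254.5,127.5,.0035,True);tip=onz(z,228+316/12,90+412/12,.0035,True)
print(c,t,tip)
for q in(t,tip):
    d=(q-c)[:2];print(np.hypot(*d),np.degrees(np.arctan2(d[1],d[0])))
E
```

```text
[0.54437677 0.19303662 0.0505    ] [0.55505639 0.189645   0.0035    ] [0.55244644 0.19017391 0.0035    ]
0.01120524110405337 -17.618728679112017
0.008562396576237417 -19.53206311202229
```

Emit:
step_arm(plan=[{"grip": -1, "slide": [0.0, -0.035, 0], "spin": 0}, {"grip": -1, "slide": [-0.01, -0.034, -0.003], "spin": 0}, {"grip": -1, "slide": [-0.038, 0, -0.0135], "spin": 0}, {"grip": -1, "slide": [-0.038, 0, -0.0135], "spin": 0}, {"grip": -1, "slide": [-0.038, 0, -0.0135], "spin": 0}, {"grip": -1, "slide": [-0.038, 0, -0.0135], "spin": 0}, {"grip": -1, "slide": [-0.038, 0, -0.0135], "spin": 0}, {"grip": -1, "slide": [-0.038, 0, -0.0135], "spin": 0}, {"grip": -1, "slide": [-0.038, 0, -0.0135], "spin": 0}, {"grip": -1, "slide": [0, 0, 0], "spin": 0}, {"grip": -1, "slide": [0, 0, 0], "spin": 0}, {"grip": -1, "slide": [0, 0, 0], "spin": 0}])

```text
time_s: 3.18
ee_pos: [0.6389, -0.1178, 0.1419]
eef_rot: [-1.573, -0.0, 1.318]
force: [-0.0, 1.4, 0.2]
grip_width: 0.0938
```

```bash
cat > shot.py <<'E'
import sys
from h import *
n=sys.argv[1];P=[float(a) for a in sys.argv[2:5]];w,hh,k=int(sys.argv[5]),int(sys.argv[6]),float(sys.argv[7])
ims=[cams.camera("wrist") for _ in range(2)];cal=cams.calibration("wrist");np.savez(n+".npz",**cal)
im=np.mean(ims,0).astype(np.uint8);cv2.imwrite(f"pics/{n}.png",im)
u,v=[int(round(a)) for a in proj(cal,P,True)];x0,y0=max(0,u-w),max(0,v-hh)
g=im[y0:v+hh,x0:u+w].astype(float);g=255*(g/255)**0.6
cv2.imwrite(f"pics/{n}c.png",cv2.resize(g.astype(np.uint8),None,fx=k,fy=k,interpolation=cv2.INTER_CUBIC))
print("crop x0,y0",x0,y0,"u,v",u,v,"cam",cal["T"][:3,3]);o=get_obs();print(o["time_s"],o["ee_pos"],o["eef_rot"],o["force"])
E
python3 shot.py m1 .5686 -.0999 .11 50 45 8
```

```text
crop x0,y0 203 69 u,v 253 114 cam [ 0.56848753 -0.09904449  0.32009519]
3.2833 [ 0.63884753 -0.11687391  0.14137184] [-1.57182269e+00 -1.45077842e-04  1.31959588e+00] [-0.60025389  0.15914032 -0.0418932 ]
```

View pics/m1c.png

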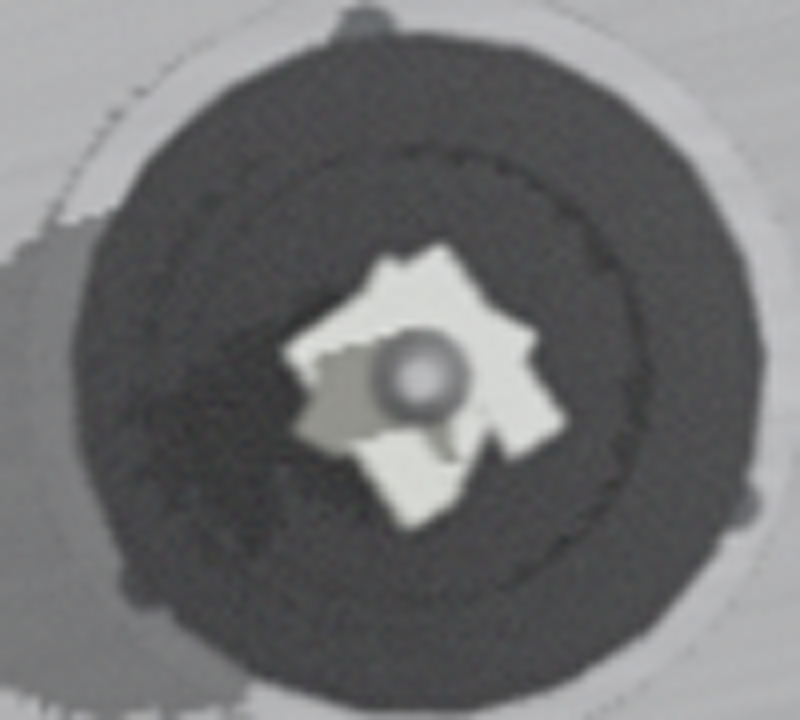

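Emit:
step_arm(plan=[{"grip": -1, "slide": [0.0, 0.025, 0], "spin": 0}, {"grip": -1, "slide": [0.0, 0.025, 0], "spin": 0}, {"grip": -1, "slide": [0, 0, 0], "spin": 0}, {"grip": -1, "slide": [0, 0, 0], "spin": 0}])

```text
time_s: 3.62
ee_pos: [0.6384, -0.1171, 0.0903]
eef_rot: [-1.569, -0.0, 1.319]
force: [0.3, -0.4, 0.5]
grip_width: 0.0939
```

```bash
python3 shot.py m2 .5686 -.0999 .12 32 28 12
```

```text
crop x0,y0 222 85 u,v 254 113 cam [ 0.56884864 -0.09984097  0.27095833]
3.7167 [ 0.63939822 -0.1177871   0.09237845] [-1.57294674e+00 -3.93984506e-05  1.31893291e+00] [0.59242338 0.12501453 0.89811775]
```

View pics/m2c.png

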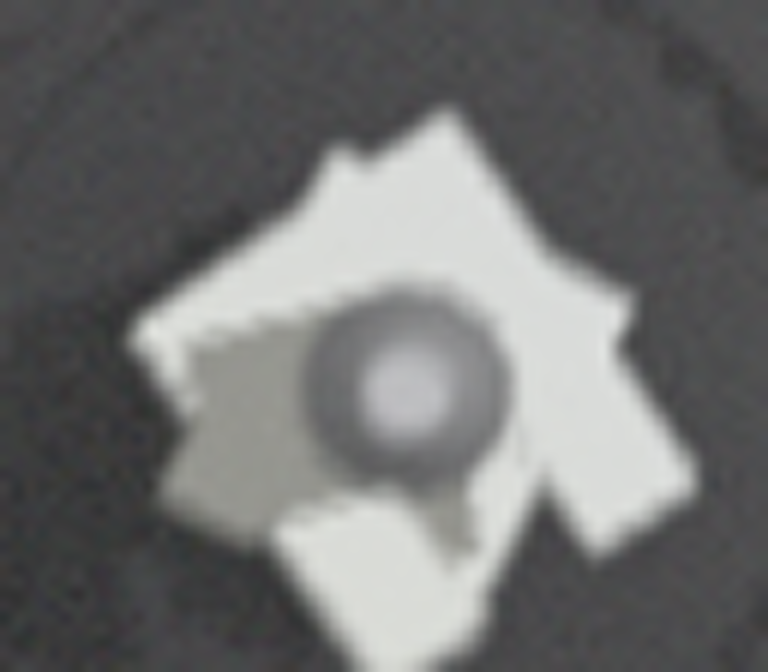

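```bash
python3 - <<'E'
from h import *
im=cv2.imread("pics/m2.png").astype(float)
g=255*(im[85:155,220:290]/255)**0.45
cv2.imwrite("pics/m2d.png",cv2.resize(g.astype(np.uint8),(600,600),interpolation=cv2.INTER_CUBIC)) 
E
```

```text
(no output)
```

View pics/m2d.png

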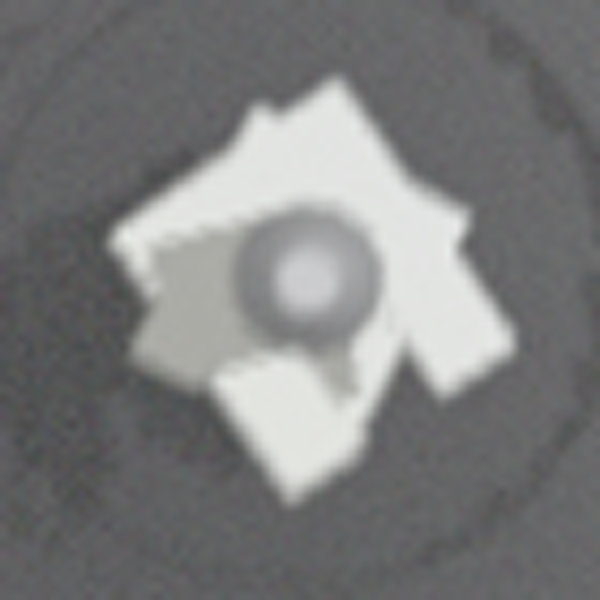

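```bash
python3 - <<'E'
from h import *
z1=dict(np.load("m1.npz"));z=dict(np.load("m2.npz"));k=600/70
f=lambda u,v,h:onz(z,220+u/k-.44,85+v/k-.44,h,True)
U=[f(*p,.129) for p in [(337,75),(518,345),(290,508),(108,240)]];n=(f(445,400,.129)+f(365,440,.129))/2
b=lambda d:np.degrees(np.arctan2(d[1],d[0]))
c=np.mean(U,0);print("upper c",c,[np.linalg.norm(U[i]-U[i-1])*1e3 for i in range(4)],b(U[1]-U[0]),b(U[2]-U[3]),"notch",b(n-c))
L=[f(*p,.109) for p in [(262,103),(472,213),(132,353)]]
print("lower c",(L[1]+L[2])/2,[np.linalg.norm(L[i]-L[0])*1e3 for i in(1,2)],b(L[2]-L[0]),b(L[1]-L[0])-90, b(f(365,430,.109)-L[1]))
# rod tip two views
r1=ray(z1,203+420/8-.4,69+375/8-.4,True);r2=ray(z,220+307/k-.44,85+280/k-.44,True)
print(tri([r1,r2]),f(307,280,.146))
cs=cams.calibration("scene");ct=cams.calibration("top")
print(tri([r2,ray(cs,220.2,152.0)]))
E
```

```text
upper c [ 0.5714036  -0.09942086  0.129     ] [np.float64(15.587591626223292), np.float64(18.04648906392332), np.float64(15.638778571840053), np.float64(18.08597313347719)] 19.43693254839039 19.279278784745333 notch 20.997347019502392
lower c [ 0.57099942 -0.09993544  0.109     ] [np.float64(14.908605656730726), np.float64(17.868268835925065)] -41.88169143409459 -42.15467739486667 -40.2032749809415
(array([ 0.56856388, -0.09943558,  0.29759347]), [np.float64(0.0004537443091643276), np.float64(0.000453744309164352)]) [ 0.57047315 -0.09963378  0.146     ]
(array([ 0.57002429, -0.09880359,  0.14014446]), [np.float64(0.0009740443766177903), np.float64(0.0009740443766177886)])
```

Upper collar corners measure 15.6 x 18 mm and lower 14.9 x 17.9 mm, which fits the 15 x 17.5 block. The upper notch bears about +19.4° in world axes and the lower about -42°. The rod axis is at about (0.571, -0.0995). The spring's tail bears about -18°, a faint patch in w2d. Now back over the spring.

Emit:
step_arm(plan=[{"grip": -1, "slide": [0.0, -0.04, 0], "spin": 0}, {"grip": -1, "slide": [0.0, -0.04, 0], "spin": 0}, {"grip": -1, "slide": [0.0308, 0, 0.0189], "spin": 0}, {"grip": -1, "slide": [0.0308, 0, 0.0189], "spin": 0}, {"grip": -1, "slide": [0.0308, 0, 0.0189], "spin": 0}, {"grip": -1, "slide": [0.0308, 0, 0.0189], "spin": 0}, {"grip": -1, "slide": [0.0308, 0, 0.0189], "spin": 0}, {"grip": -1, "slide": [0.0308, 0, 0.0189], "spin": 0}, {"grip": -1, "slide": [0.0308, 0, 0.0189], "spin": 0}, {"grip": -1, "slide": [0.0308, 0, 0.0189], "spin": 0}, {"grip": -1, "slide": [0.0308, 0, 0.0189], "spin": 0}, {"grip": -1, "slide": [0, 0.015, 0], "spin": 6}, {"grip": -1, "slide": [0, 0.015, 0], "spin": 6}, {"grip": -1, "slide": [0, 0.015, 0], "spin": 6}, {"grip": -1, "slide": [0, 0.015, 0], "spin": 6}, {"grip": -1, "slide": [0, 0.015, 0], "spin": 6}, {"grip": -1, "slide": [0, 0, 0], "spin": 0}, {"grip": -1, "slide": [0, 0, 0], "spin": 0}])

```text
time_s: 5.22
ee_pos: [0.5435, 0.1929, 0.0967]
eef_rot: [-1.571, -0.001, 0.798]
force: [1.0, -0.3, 0.5]
grip_width: 0.094
```

```bash
python3 shot.py s3 .5444 .193 .04 130 90 3; python3 - <<'E'
from h import *
z=dict(np.load("s3.npz"));o=get_obs();print("TCP px",proj(z,o["ee_pos"],True),z["T"][:3,:3])
E
```

```text
crop x0,y0 124 113 u,v 254 203 cam [0.49177445 0.24337626 0.27599991]
5.3167 [0.5439839  0.19297762 0.0973484 ] [-1.5720363  -0.0022252   0.79786813] [0.18856261 0.24615187 0.15490074]
TCP px (np.float64(254.02223437085365), np.float64(228.54119677499511)) [[ 0.69833935 -0.69234891 -0.18159058]
 [ 0.71576464  0.67611709  0.17477605]
 [ 0.00177049 -0.25202911  0.96771803]]
```

View pics/s3c.png

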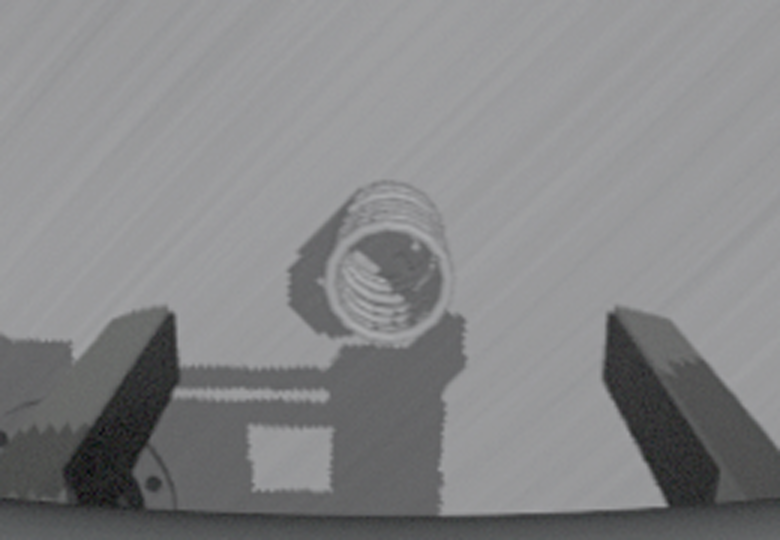

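```bash
python3 - <<'E'
from h import *
z=dict(np.load("s3.npz"));z2=dict(np.load("w2.npz"));im=cv2.imread("pics/s3.png")
r=ray(z,124+391/3-.3,113+284/3-.3,True)
print(onz(z,124+391/3-.3,113+284/3-.3,.0505,True),tri([r,ray(z2,204+341/6.6-.4,68+306/6.6-.4,True)]))
g=im[175:230,225:285].mean(2);lo,hi=45,100
g=np.clip((g-lo)/(hi-lo),0,1)*255
cv2.imwrite("pics/s3d.png",cv2.resize(g.astype(np.uint8),None,fx=10,fy=10,interpolation=cv2.INTER_CUBIC))
for a in(-40,-18,0): 
  print(a,[tuple(np.round((np.array(proj(z,[.5444+rr*np.cos(np.radians(a)),.193+rr*np.sin(np.radians(a)),.0035],True))-[225,175])*10)) for rr in(.007,.014)])
E
```

```text
[0.54464324 0.19248533 0.0505    ] (array([0.54409854, 0.19289242, 0.05256789]), [np.float64(8.447899662368369e-05), np.float64(8.447899662355926e-05)])
-40 [(np.float64(297.0), np.float64(236.0)), (np.float64(302.0), np.float64(305.0))]
-18 [(np.float64(324.0), np.float64(228.0)), (np.float64(356.0), np.float64(291.0))]
0 [(np.float64(343.0), np.float64(216.0)), (np.float64(393.0), np.float64(266.0))]
```

View pics/s3d.png

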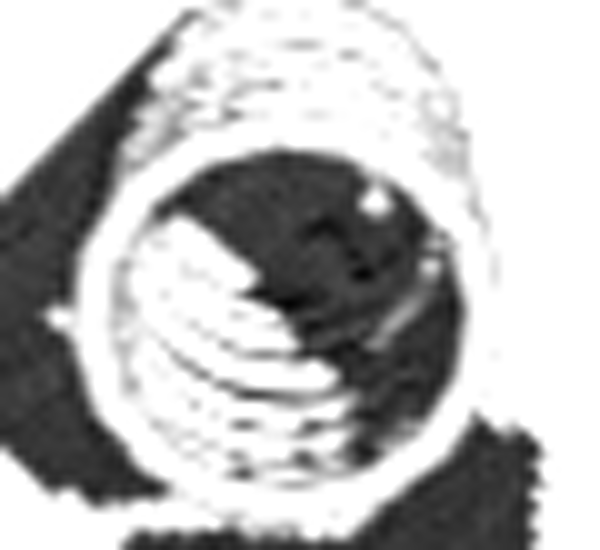

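Emit:
step_arm(plan=[{"grip": -1, "slide": [0, 0.03, 0], "spin": 0}, {"grip": -1, "slide": [0, 0.03, 0], "spin": 0}, {"grip": -1, "slide": [0, 0.0145, 0], "spin": 0}, {"grip": -1, "slide": [0, 0, 0], "spin": 0}, {"grip": 1, "slide": [0, 0, 0], "spin": 0}, {"grip": 1, "slide": [0, 0, 0], "spin": 0}, {"grip": 1, "slide": [0, 0, 0], "spin": 0}, {"grip": 1, "slide": [0, 0, 0], "spin": 0}, {"grip": 1, "slide": [0, 0, 0], "spin": 0}, {"grip": 1, "slide": [0, 0, 0], "spin": 0}, {"grip": 1, "slide": [0, 0, 0], "spin": 0}, {"grip": 1, "slide": [0, 0, 0], "spin": 0}], force=20)

```text
time_s: 6.32
ee_pos: [0.5433, 0.1927, 0.0211]
eef_rot: [-1.571, -0.0, 0.795]
force: [-0.1, -0.1, -1.0]
grip_width: 0.0441
```

```bash
python3 shot.py g1 .5444 .193 .04 65 45 6
```

```text
crop x0,y0 191 197 u,v 256 242 cam [0.49164106 0.24337507 0.19971994]
6.4167 [0.54327547 0.19262587 0.02098193] [-1.57082807e+00 -1.03868548e-05  7.94394668e-01] [-0.04804903  0.95348901 -0.460463  ]
```

View pics/g1c.png

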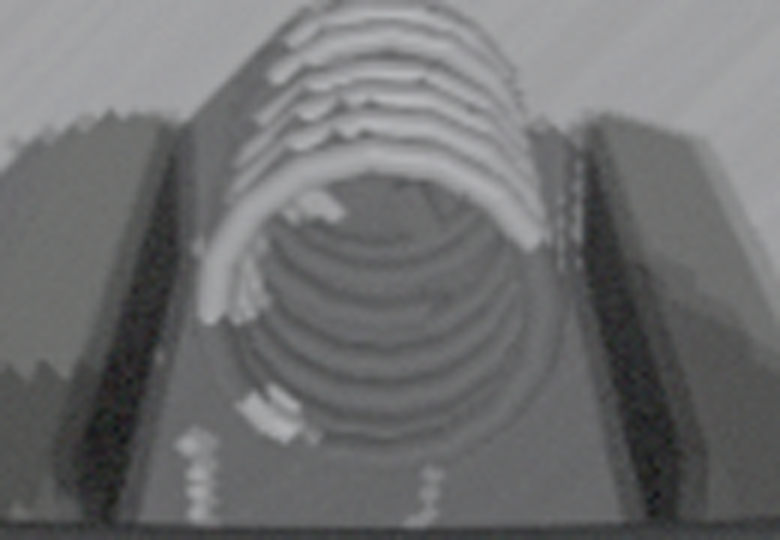

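Emit:
step_arm(plan=[{"grip": 1, "slide": [0, 0, 0], "spin": 0}, {"grip": 1, "slide": [0, 0, 0], "spin": 0}, {"grip": 1, "slide": [0, 0, 0], "spin": 0}, {"grip": 1, "slide": [0, 0, 0], "spin": 0}, {"grip": 1, "slide": [0, 0, 0], "spin": 0}])

```text
time_s: 6.83
ee_pos: [0.5433, 0.1926, 0.0209]
eef_rot: [-1.571, 0.0, 0.794]
force: [-1.0, 0.2, 0.2]
grip_width: 0.0344
```

Emit:
step_arm(plan=[{"grip": 1, "slide": [0, -0.01, 0], "spin": 0}, {"grip": 1, "slide": [0, -0.03, 0], "spin": 0}, {"grip": 1, "slide": [0, -0.03, 0], "spin": 0}, {"grip": 1, "slide": [0, -0.03, 0], "spin": 0}, {"grip": 1, "slide": [0, -0.03, 0], "spin": 0}, {"grip": 1, "slide": [0, -0.03, 0], "spin": 0}, {"grip": 1, "slide": [0, -0.03, 0], "spin": 0}, {"grip": 1, "slide": [0, 0, 0], "spin": 0}])

```text
time_s: 7.5
ee_pos: [0.5448, 0.1931, 0.2179]
eef_rot: [-1.575, -0.008, 0.794]
force: [0.7, -0.0, -0.7]
grip_width: 0.0345
```

```bash
python3 shot.py g2 .5433 .1927 .23 65 45 6; python3 - <<'E'
from h import *
o=get_obs();p=o["ee_pos"];z=dict(np.load("g2.npz"))
for h in(.0,.031): print(np.round((np.array(proj(z,p+[0,0,h],True))-[191,197])*6), proj(z,p+[0,0,h],True))
im=cv2.imread("pics/g2.png");g=im[195:260,222:287].mean(2)
g=np.clip((g-35)/(85),0,1)*255
cv2.imwrite("pics/g2d.png",cv2.resize(g.astype(np.uint8),None,fx=9,fy=9,interpolation=cv2.INTER_CUBIC))
E
```

```text
crop x0,y0 189 195 u,v 254 240 cam [0.49141818 0.24331987 0.39094904]
7.6 [0.54338332 0.19270412 0.21224869] [-1.57189043 -0.00187112  0.79450902] [0.17604141 0.24601147 0.16530511]
[378. 189.] (np.float64(253.97558022183472), np.float64(228.5224284193859))
[378. 316.] (np.float64(254.07132733093272), np.float64(249.60761573128087))
```

View pics/g2c.png

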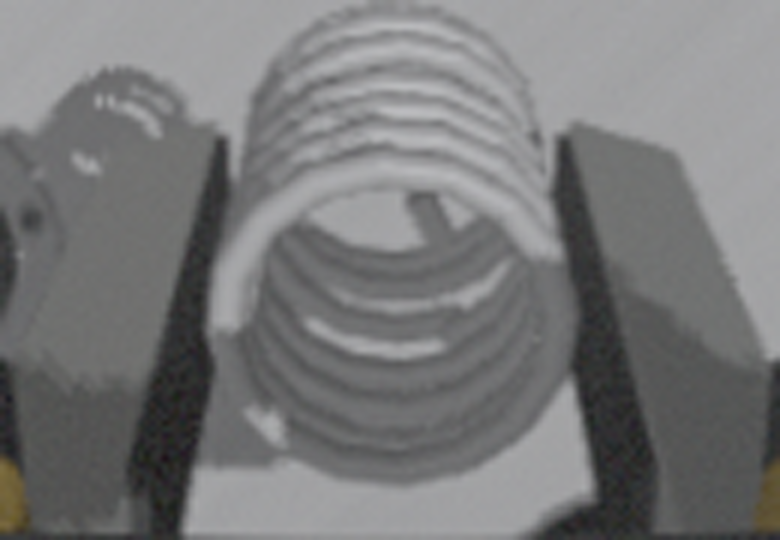

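View pics/g2d.png

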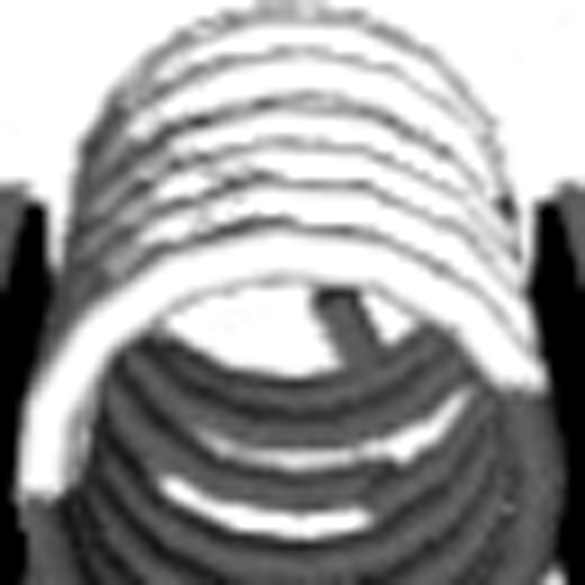

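```bash
cat > tailcalc.py <<'E'
from h import *
def tail(npz,pts,p):
    z=dict(np.load(npz));q=[onz(z,u,v,p[2]-.021+.002,True) for u,v in pts]
    d=(q[1]-q[0])[:2];print("wire dir",np.degrees(np.arctan2(d[1],d[0])))
    for a in q: 
        e=(a-p)[:2];print("r",np.hypot(*e)*1e3,np.degrees(np.arctan2(e[1],e[0])))
E
python3 - <<'E'
from tailcalc import *
p=np.array([.5434,.1927,.2122]);f=lambda u,v:(222+u/9-.45,195+v/9-.45)
z=dict(np.load("g2.npz"))
c=onz(z,*f(0,0),.2,True)
# ring centre from extremes
g=lambda u,v:onz(z,189+u/6-.4,195+v/6-.4,p[2]+.0305,True)
ext=[g(208,325),g(578,325),g(393,152),g(393,484)]
print("ring",(ext[0]+ext[1])/2-p,(ext[2]+ext[3])/2-p,np.linalg.norm(ext[0]-ext[1]),np.linalg.norm(ext[2]-ext[3]))
tail("g2.npz",[f(333,297),f(362,362)],p)
tail("g2.npz",[f(333,297),f(362,362)],p+[.0004,-.0003,0])
E
```

```text
ring [-8.73768631e-05  1.02994563e-04  3.05000000e-02] [-0.00014643  0.00015562  0.0305    ] 0.0341154516724086 0.03418908038755864
wire dir -21.836675418873018
r 7.709346875790108 -19.188634460445893
r 13.821623880050241 -20.36002847089277
wire dir -21.836675418873018
r 7.234560479456187 -17.985849667696115
r 13.342995065165281 -19.74987120239804
```

Emit:
step_arm(plan=[{"grip": 1, "slide": [-0.0189, 0, -0.0224], "spin": 0}, {"grip": 1, "slide": [-0.0189, 0, -0.0224], "spin": 0}, {"grip": 1, "slide": [-0.0189, 0, -0.0224], "spin": 0}, {"grip": 1, "slide": [-0.0189, 0, -0.0224], "spin": 0}, {"grip": 1, "slide": [-0.0189, 0, -0.0224], "spin": 0}, {"grip": 1, "slide": [-0.0189, 0, -0.0224], "spin": 0}, {"grip": 1, "slide": [-0.0189, 0, -0.0224], "spin": 0}, {"grip": 1, "slide": [-0.0189, 0, -0.0224], "spin": 0}, {"grip": 1, "slide": [-0.0189, 0, -0.0224], "spin": 0}, {"grip": 1, "slide": [-0.0189, 0, -0.0224], "spin": 0}, {"grip": 1, "slide": [0, 0, 0], "spin": -5}, {"grip": 1, "slide": [0, 0, 0], "spin": -5}, {"grip": 1, "slide": [0, 0, 0], "spin": -5}, {"grip": 1, "slide": [0, 0, 0], "spin": -5}, {"grip": 1, "slide": [0, 0, 0], "spin": -5}, {"grip": 1, "slide": [0, 0, 0], "spin": -5}, {"grip": 1, "slide": [0, 0, 0], "spin": -5}, {"grip": 1, "slide": [0, 0, 0], "spin": -4.5}, {"grip": 1, "slide": [0, 0, 0], "spin": 0}, {"grip": 1, "slide": [0, 0, 0], "spin": 0}])

```text
time_s: 9.27
ee_pos: [0.5702, -0.099, 0.2099]
eef_rot: [-1.569, -0.0, 1.481]
force: [0.5, 0.2, 0.1]
grip_width: 0.0346
```

```bash
python3 shot.py t1 .571 -.0995 .21 65 50 6; python3 - <<'E'
from h import *
z=dict(np.load("t1.npz"));print([np.round((np.array(proj(z,[.571,-.0995,h],True)))) for h in(.146,.129,.09)])
E
```

```text
crop x0,y0 189 179 u,v 254 229 cam [ 0.49839242 -0.09293498  0.38921169]
9.3667 [ 0.57038441 -0.09912804  0.21035192] [-1.56970768e+00 -1.50394221e-04  1.48122676e+00] [ 0.17208188  0.10314138 -0.28896736]
[array([254., 201.]), array([254., 196.]), array([254., 186.])]
```

View pics/t1c.png

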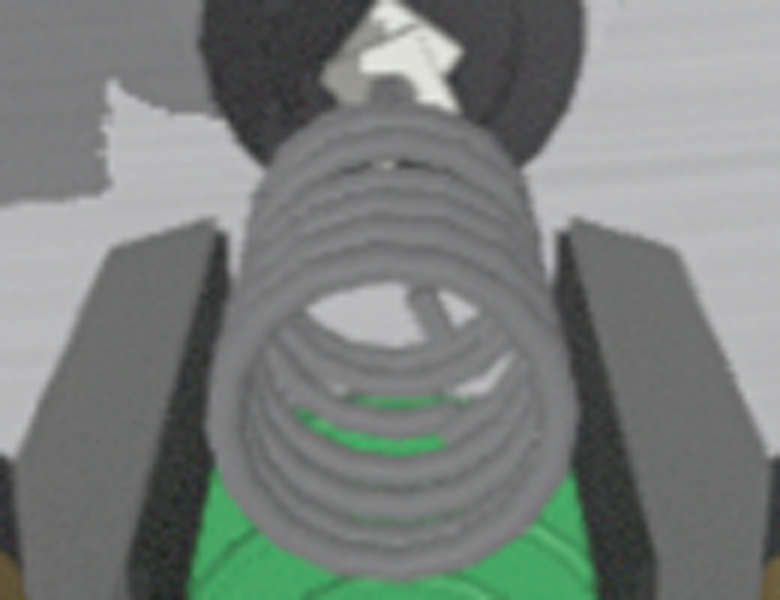

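Emit:
step_arm(plan=[{"grip": 1, "slide": [-0.0004, 0.013, -0.0006], "spin": 0}, {"grip": 1, "slide": [0, 0.013, 0], "spin": 0}, {"grip": 1, "slide": [0, 0.011, 0], "spin": 0}, {"grip": 1, "slide": [0, 0, 0], "spin": 0}, {"grip": 1, "slide": [0, 0, 0], "spin": 0}])

```text
time_s: 9.78
ee_pos: [0.571, -0.0996, 0.1736]
eef_rot: [-1.57, -0.0, 1.483]
force: [0.7, -0.3, -0.3]
grip_width: 0.0345
```

```bash
python3 - <<'E'
from h import *
o=get_obs();print(o["time_s"],o["ee_pos"],o["eef_rot"])
a=cams.camera("scene");b=cams.camera("top")
a=cv2.resize(a[120:200,190:260],None,fx=7,fy=7,interpolation=cv2.INTER_CUBIC)
cv2.imwrite("pics/a1.png",a)
E
python3 shot.py t2 .571 -.0995 .17 50 40 8
```

```text
9.7833 [ 0.57101556 -0.09956421  0.17364378] [-1.56974138e+00 -1.24859703e-04  1.48307434e+00]
crop x0,y0 205 185 u,v 255 225 cam [ 0.49907423 -0.09357491  0.35340298]
9.9833 [ 0.5714645  -0.09968792  0.17472448] [-1.57194955e+00  1.93547758e-04  1.48353857e+00] [ 0.13468411  0.35628799 -1.77814859]
```

View pics/a1.png

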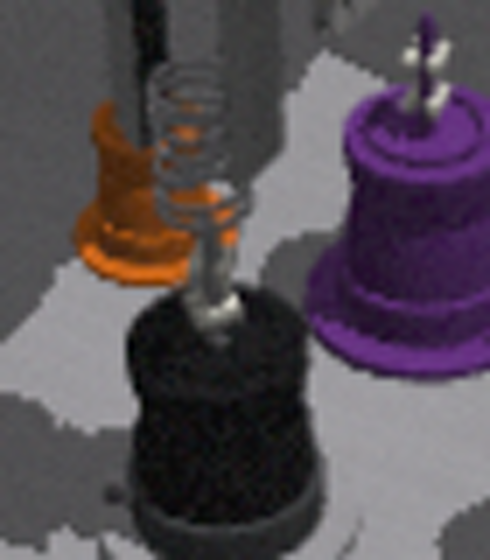

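View pics/t2c.png

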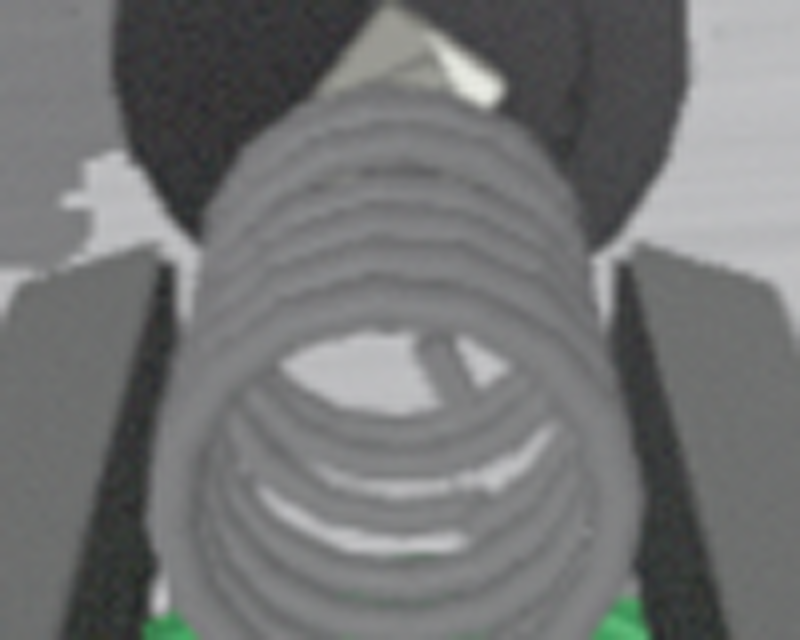

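```bash
python3 - <<'E'
from h import *
c=cams.calibration("scene")
for h in(.09,.129,.146,.153,.205): print(h,np.round((np.array(proj(c,[.571,-.0997,h]))-[190,120])*7))
E
```

```text
0.09 [212. 332.]
0.129 [207. 249.]
0.146 [204. 212.]
0.153 [203. 196.]
0.205 [195.  74.]
```

```bash
python3 - <<'E'
from h import *
ims=[cams.camera("scene") for _ in range(3)]
a=np.mean(ims,0).astype(np.uint8);cv2.imwrite("pics/a2.png",a)
a=a[125:175,200:240]
a=cv2.resize(a,None,fx=12,fy=12,interpolation=cv2.INTER_CUBIC)
for i in range(0,480,60): cv2.line(a,(i,0),(i,8),(0,0,255),1);cv2.putText(a,str(i),(i,20),0,.35,(0,0,255))
c=cams.calibration("scene")
for h in(.09,.129,.146,.153,.205):
    u,v=(np.array(proj(c,[.571,-.0997,h]))-[200,125]+.5)*12;cv2.circle(a,(int(u),int(v)),3,(0,0,255),1)
cv2.imwrite("pics/a2c.png",a)
E
```

```text
(no output)
```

View pics/a2c.png

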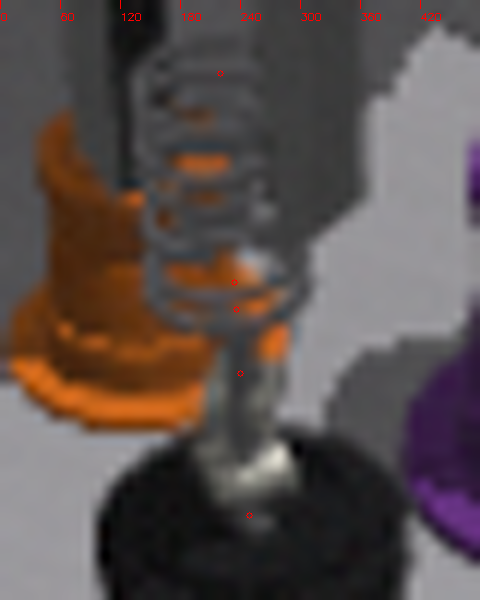

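Emit:
step_arm(plan=[{"grip": 1, "slide": [0, 0.004, 0], "spin": 0}, {"grip": 1, "slide": [0, 0.004, 0], "spin": 0}, {"grip": 1, "slide": [0, 0.004, 0], "spin": 0}, {"grip": 1, "slide": [0, 0.003, 0], "spin": 0}, {"grip": 1, "slide": [0, 0, 0], "spin": 0}, {"grip": 1, "slide": [0, 0, 0], "spin": 0}])

```text
time_s: 10.63
ee_pos: [0.5711, -0.0996, 0.1587]
eef_rot: [-1.57, -0.0, 1.484]
force: [-0.4, 0.8, -1.6]
grip_width: 0.0347
```

```bash
python3 shot.py t3 .571 -.0995 .16 50 40 8;python3 - <<'E'
from h import *
o=get_obs();print(o["force"],o["moment"])
ims=[cams.camera("scene") for _ in range(1)]
a=ims[0][125:175,200:240]
cv2.imwrite("pics/a3c.png",cv2.resize(a,None,fx=12,fy=12,interpolation=cv2.INTER_CUBIC))
E
```

```text
crop x0,y0 204 189 u,v 254 229 cam [ 0.49903071 -0.09358957  0.33783156]
10.7333 [ 0.57126398 -0.0996174   0.1590638 ] [-1.57095122e+00  1.93891486e-05  1.48377686e+00] [-0.06500971 -0.07214294 -0.53338921]
[-0.06500971 -0.07214294 -0.53338921] [-0.02781624  0.00779779 -0.02026409]
```

View pics/t3c.png

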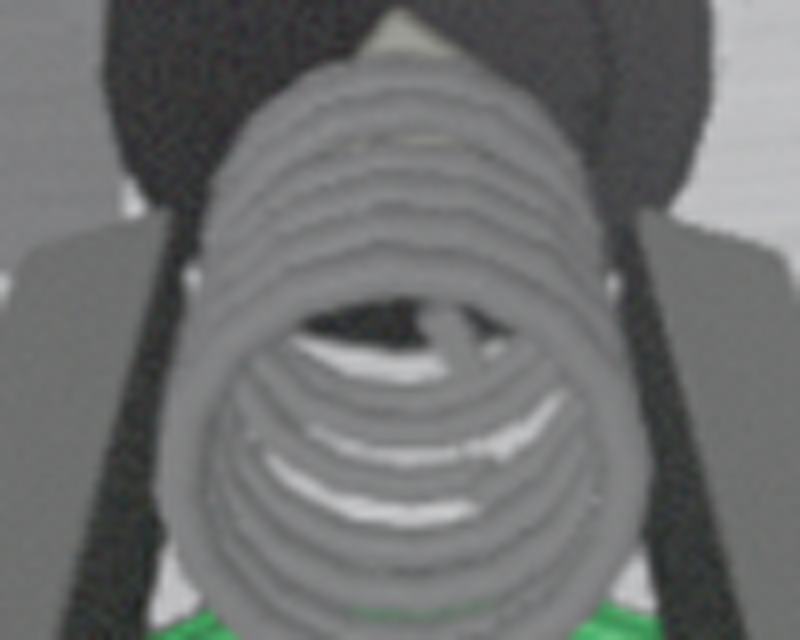

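View pics/a3c.png

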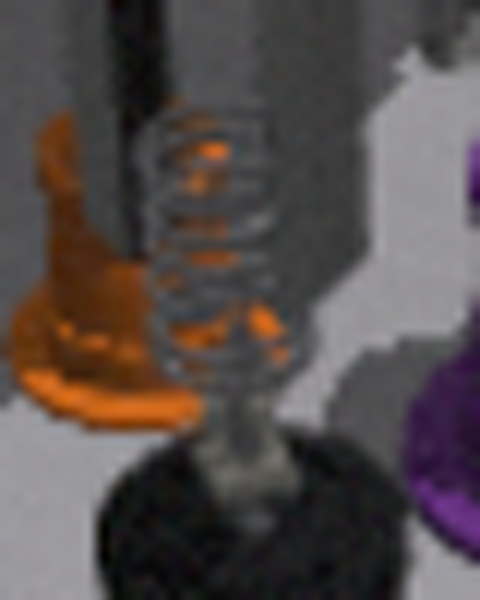

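Emit:
step_arm(plan=[{"grip": 1, "slide": [0, 0.003, 0], "spin": 0}, {"grip": 1, "slide": [0, 0.003, 0], "spin": 0}, {"grip": 1, "slide": [0, 0.003, 0], "spin": 0}, {"grip": 1, "slide": [0, 0.003, 0], "spin": 0}, {"grip": 1, "slide": [0, 0, 0], "spin": 0}, {"grip": 1, "slide": [0, 0, 0], "spin": 0}])

```text
time_s: 11.28
ee_pos: [0.5711, -0.0996, 0.1467]
eef_rot: [-1.57, -0.0, 1.484]
force: [-0.7, 0.3, -1.2]
grip_width: 0.0346
```

```bash
cat > fs.py <<'E'
from h import *
# force average: each camera call advances 0.05 s
F=[];M=[];P=[]
for _ in range(4):
    cams.camera("wrist");o=get_obs();F.append(o["force"]);M.append(o["moment"]);P.append(o["ee_pos"])
print(o["time_s"],"F",np.round(np.mean(F,0),2),"sd",np.round(np.std(F,0),2),"M",np.round(np.mean(M,0),3),"P",np.round(np.mean(P,0),4),o["eef_rot"][2],o["grip_width"])
E
python3 fs.py; python3 shot.py t4 .571 -.0995 .15 50 40 8
```

```text
11.4833 F [-0.11  0.85 -1.07] sd [0.29 0.17 0.17] M [0.119 0.073 0.01 ] P [ 0.5712 -0.0996  0.147 ] 1.483786148173232 0.03474577973704739
crop x0,y0 204 190 u,v 254 230 cam [ 0.49898339 -0.09355399  0.32578559]
11.5833 [ 0.57119577 -0.09958411  0.14704826] [-1.57088137e+00 -2.30230843e-05  1.48381367e+00] [-0.30367844  1.20727756 -0.73639065]
```

View pics/t4c.png

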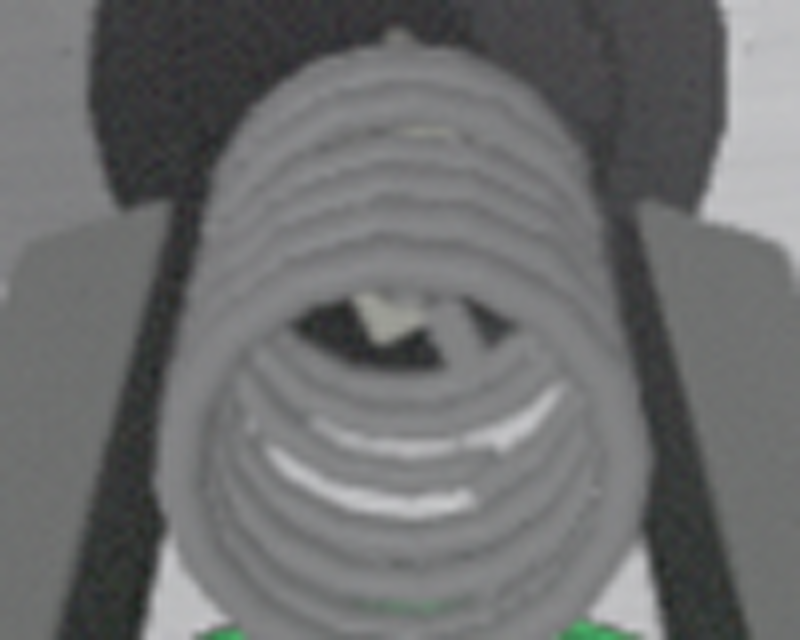

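Emit:
step_arm(plan=[{"grip": 1, "slide": [0.0008, 0, 0], "spin": 0}, {"grip": 1, "slide": [0, 0, 0], "spin": 0}, {"grip": 1, "slide": [0, 0, 0], "spin": 0}])

```text
time_s: 11.83
ee_pos: [0.5713, -0.0988, 0.147]
eef_rot: [-1.571, 0.0, 1.484]
force: [-0.4, -1.1, -0.4]
grip_width: 0.0346
```

```bash
python3 fs.py
```

```text
12.0333 F [ 0.1   0.03 -0.75] sd [0.09 0.42 0.4 ] M [0.008 0.015 0.004] P [ 0.5713 -0.0989  0.147 ] 1.4837962224645287 0.03433148272756905
```

Emit:
step_arm(plan=[{"grip": 1, "slide": [0, 0.002, 0], "spin": 0}, {"grip": 1, "slide": [0, 0.002, 0], "spin": 0}, {"grip": 1, "slide": [0, 0.002, 0], "spin": 0}, {"grip": 1, "slide": [0, 0, 0], "spin": 0}])

```text
time_s: 12.37
ee_pos: [0.571, -0.0988, 0.1403]
eef_rot: [-1.57, -0.0, 1.484]
force: [0.2, 0.2, -0.7]
grip_width: 0.0347
```

```bash
python3 fs.py
```

```text
12.5667 F [ 0.04 -0.01 -0.43] sd [0.15 0.03 0.27] M [0.04  0.022 0.015] P [ 0.5712 -0.0988  0.1408] 1.4838015855436013 0.03481734890889295
```

No contact force, so the tail is in the upper notch. I'll go on down 4.5 mm into the gap between the collars.

Emit:
step_arm(plan=[{"grip": 1, "slide": [0, 0.002, 0], "spin": 0}, {"grip": 1, "slide": [0, 0.0025, 0], "spin": 0}, {"grip": 1, "slide": [0, 0, 0], "spin": 0}, {"grip": 1, "slide": [0, 0, 0], "spin": 0}])

```text
time_s: 12.9
ee_pos: [0.5712, -0.0988, 0.1362]
eef_rot: [-1.57, -0.0, 1.484]
force: [-1.0, 0.6, -1.0]
grip_width: 0.0344
```

```bash
python3 fs.py; python3 shot.py t5 .571 -.0985 .14 50 40 8
```

```text
13.1 F [-0.38 -0.07 -0.59] sd [0.13 0.62 0.79] M [-0.001 -0.017 -0.007] P [ 0.5713 -0.0988  0.1365] 1.4838305585517837 0.034433424984616254
crop x0,y0 205 190 u,v 255 230 cam [ 0.49906568 -0.09278467  0.31527405]
13.2 [ 0.57130214 -0.09881791  0.13653631] [-1.57096209e+00  4.40559957e-06  1.48381860e+00] [ 0.55220271  0.83961067 -0.01373328]
```

View pics/t5c.png

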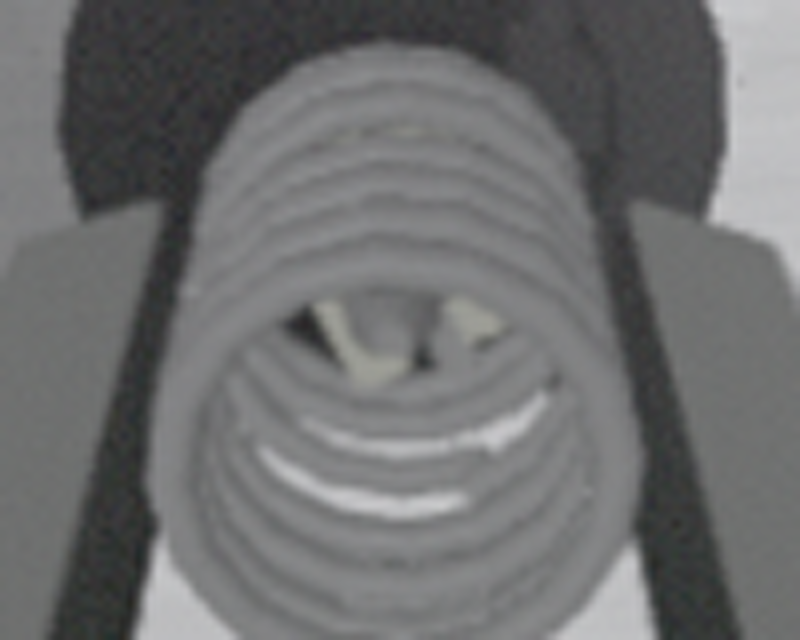

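Emit:
step_arm(plan=[{"grip": 1, "slide": [0, 0, 0], "spin": 4}, {"grip": 1, "slide": [0, 0, 0], "spin": 4}, {"grip": 1, "slide": [0, 0, 0], "spin": 4}, {"grip": 1, "slide": [0, 0, 0], "spin": 4}, {"grip": 1, "slide": [0, 0, 0], "spin": 4}])

```text
time_s: 13.62
ee_pos: [0.5713, -0.0988, 0.1365]
eef_rot: [-1.571, -0.0, 1.131]
force: [0.0, 0.1, -1.3]
grip_width: 0.0346
```

```bash
python3 fs.py
```

```text
13.8167 F [ 0.32 -0.38 -0.4 ] sd [0.12 0.52 0.56] M [-0.026 -0.006 -0.013] P [ 0.5713 -0.0988  0.1365] 1.1372295133461052 0.034676342098975306
```

Free to turn. I'll finish the turn to the lower notch, 41.5° more.

Emit:
step_arm(plan=[{"grip": 1, "slide": [0, 0, 0], "spin": 4}, {"grip": 1, "slide": [0, 0, 0], "spin": 4}, {"grip": 1, "slide": [0, 0, 0], "spin": 4}, {"grip": 1, "slide": [0, 0, 0], "spin": 4}, {"grip": 1, "slide": [0, 0, 0], "spin": 4}, {"grip": 1, "slide": [0, 0, 0], "spin": 4}, {"grip": 1, "slide": [0, 0, 0], "spin": 4}, {"grip": 1, "slide": [0, 0, 0], "spin": 4}, {"grip": 1, "slide": [0, 0, 0], "spin": 4}, {"grip": 1, "slide": [0, 0, 0], "spin": 4}, {"grip": 1, "slide": [0, 0, 0], "spin": 1.5}, {"grip": 1, "slide": [0, 0, 0], "spin": 0}, {"grip": 1, "slide": [0, 0, 0], "spin": 0}])

```text
time_s: 14.9
ee_pos: [0.5713, -0.0988, 0.1364]
eef_rot: [-1.571, -0.0, 0.413]
force: [1.1, 0.4, -0.7]
grip_width: 0.0349
```

```bash
python3 fs.py; python3 shot.py t6 .571 -.0985 .14 50 40 8
```

```text
15.1 F [-0.24 -0.03 -0.46] sd [0.82 0.72 0.25] M [-0.044  0.02   0.013] P [ 0.5713 -0.0988  0.1364] 0.41158476951131195 0.034437828832089554
crop x0,y0 204 190 u,v 254 230 cam [ 0.54250832 -0.03234702  0.31521289]
15.2 [ 0.57125999 -0.09880933  0.13647486] [-1.57082843e+00 -4.53810701e-05  4.11091515e-01] [-0.60248295  0.38815064 -0.2080293 ]
```

View pics/t6c.png

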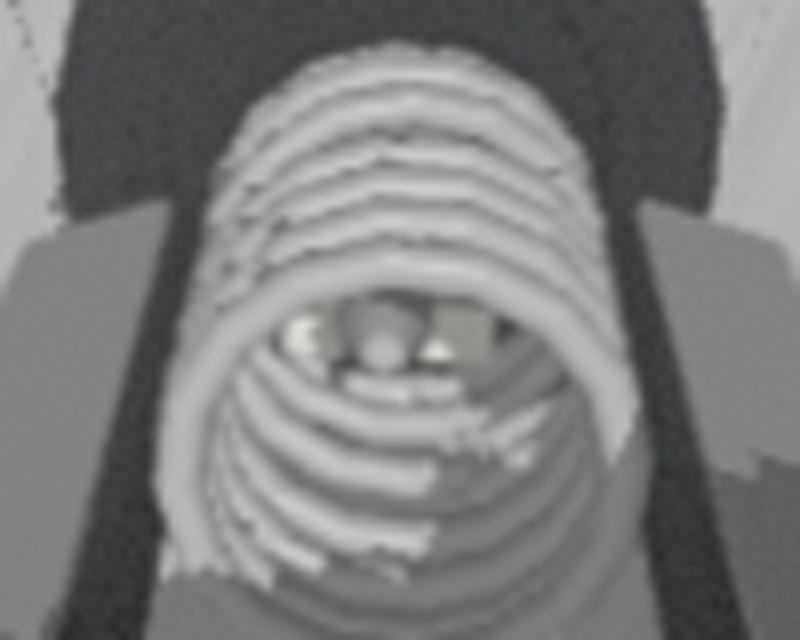

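```bash
python3 - <<'E'
from h import *
im=cv2.imread("pics/t6.png").astype(float);g=255*(im[220:245,235:272]/255)**.6
a=cv2.resize(g.astype(np.uint8),None,fx=20,fy=20,interpolation=cv2.INTER_CUBIC)
z=dict(np.load("t6.npz"))
u,v=(np.array(proj(z,[.5713,-.0988,.143],True))-[235,220]+.5)*20
cv2.line(a,(int(u),0),(int(u),499),(0,0,255),1);print(u,v,[(np.array(proj(z,[.5713,-.0988,h],True))-[235,220]+.5)*20 for h in(.1,.146)])
cv2.imwrite("pics/t6d.png",a)
im=cv2.imread("pics/t5.png").astype(float);g=255*(im[220:245,235:272]/255)**.6
a=cv2.resize(g.astype(np.uint8),None,fx=20,fy=20,interpolation=cv2.INTER_CUBIC)
z=dict(np.load("t5.npz"))
u,v=(np.array(proj(z,[.5713,-.0988,.143],True))-[235,220]+.5)*20
cv2.line(a,(int(u),0),(int(u),499),(0,0,255),1)
cv2.imwrite("pics/t5d.png",a);print(u,v)
E
```

```text
386.6073531207019 259.9752738689301 [array([ 387.57223741, -176.93454259]), array([386.5243408 , 297.54698633])]
397.44843175315737 262.25977614565295
```

View pics/t6d.png

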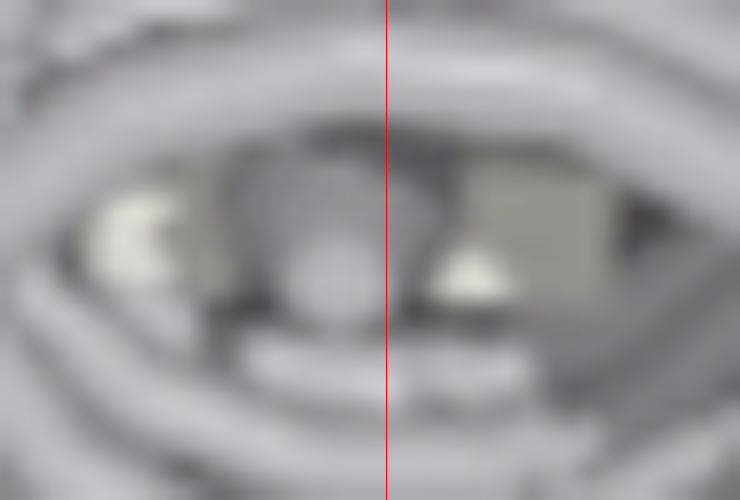

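View pics/t5d.png

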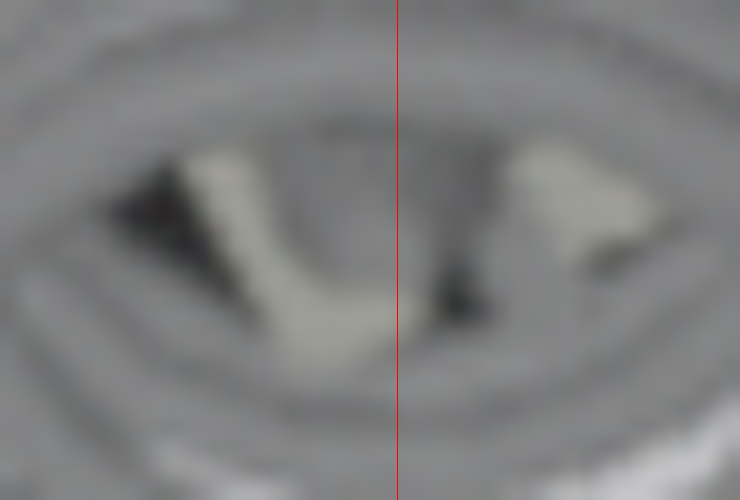

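Emit:
step_arm(plan=[{"grip": 1, "slide": [-0.0007, 0, 0.0001], "spin": 0}, {"grip": 1, "slide": [-0.0007, 0, 0.0001], "spin": 0}, {"grip": 1, "slide": [0, 0.002, 0], "spin": 0}, {"grip": 1, "slide": [0, 0.002, 0], "spin": 0}, {"grip": 1, "slide": [0, 0.002, 0], "spin": 0}, {"grip": 1, "slide": [0, 0.002, 0], "spin": 0}, {"grip": 1, "slide": [0, 0, 0], "spin": 0}, {"grip": 1, "slide": [0, 0, 0], "spin": 0}])

```text
time_s: 15.87
ee_pos: [0.5699, -0.0992, 0.1283]
eef_rot: [-1.571, 0.0, 0.41]
force: [-0.2, -0.2, -0.3]
grip_width: 0.0347
```

```bash
python3 fs.py; python3 shot.py t7 .57 -.099 .13 50 40 8
```

```text
16.0667 F [-0.2   0.09 -0.94] sd [0.43 0.76 0.31] M [-0.054  0.025  0.007] P [ 0.5699 -0.0992  0.1285] 0.41048092923161095 0.03488852443970577
crop x0,y0 204 189 u,v 254 229 cam [ 0.54120042 -0.03270312  0.3072921 ]
16.1667 [ 0.56994248 -0.09921279  0.12853637] [-1.57090223e+00 -1.38455852e-04  4.10371481e-01] [ 0.04422685 -0.61052558 -0.71006024]
```

View pics/t7c.png

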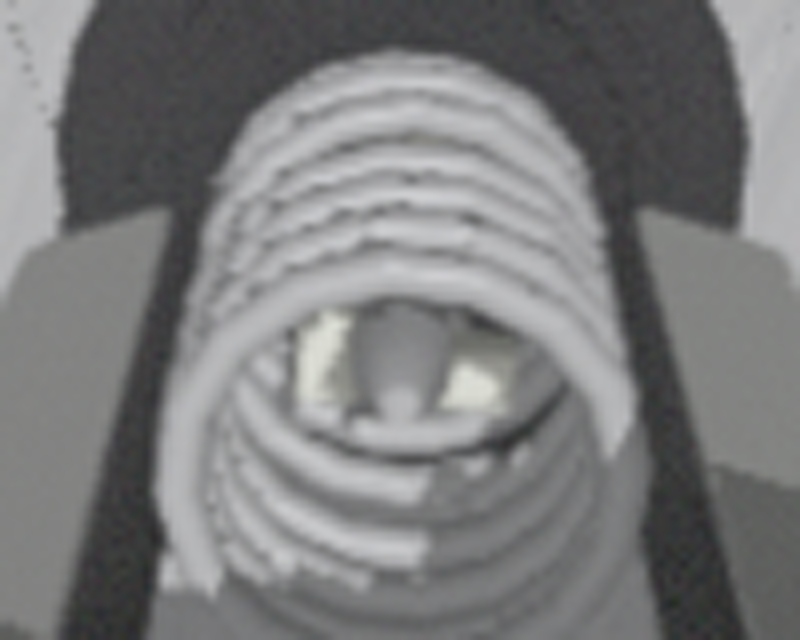

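Emit:
step_arm(plan=[{"grip": 1, "slide": [0, 0.0015, 0], "spin": 0}, {"grip": 1, "slide": [0, 0.0015, 0], "spin": 0}, {"grip": 1, "slide": [0, 0.0015, 0], "spin": 0}, {"grip": 1, "slide": [0, 0.0015, 0], "spin": 0}, {"grip": 1, "slide": [0, 0, 0], "spin": 0}, {"grip": 1, "slide": [0, 0, 0], "spin": 0}])

```text
time_s: 16.67
ee_pos: [0.5699, -0.0992, 0.1224]
eef_rot: [-1.571, 0.0, 0.41]
force: [0.2, 0.3, -0.3]
grip_width: 0.0344
```

```bash
python3 fs.py; python3 shot.py t8 .57 -.099 .125 50 40 8
```

```text
16.8667 F [ 0.11 -0.19 -0.56] sd [0.43 0.16 0.32] M [-0.031  0.048 -0.011] P [ 0.5699 -0.0992  0.1225] 0.4104319708176769 0.03427969432948576
crop x0,y0 204 190 u,v 254 230 cam [ 0.54119709 -0.0327041   0.30127306]
16.9667 [ 0.56992    -0.09920772  0.12251169] [-1.57088886e+00 -9.70694430e-05  4.10429529e-01] [-0.6581949   0.29200138 -1.16285027]
```

View pics/t8c.png

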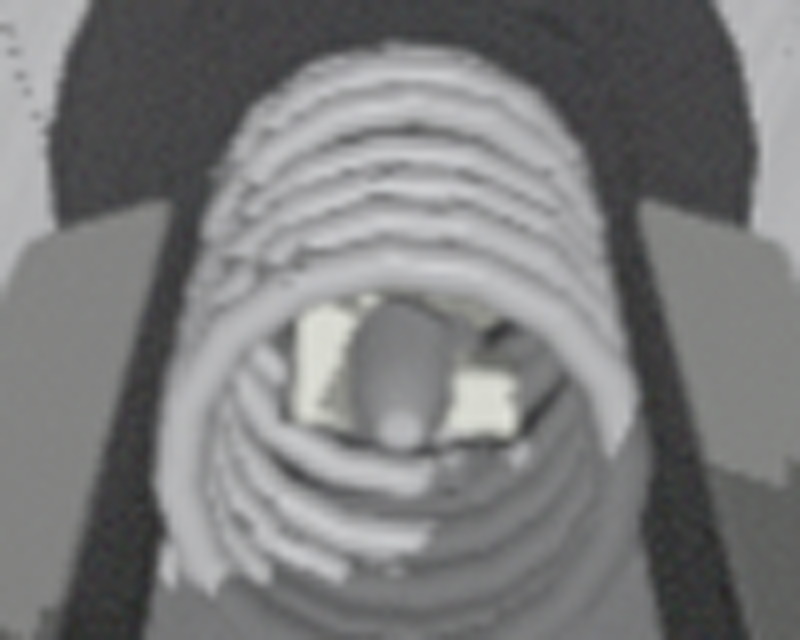

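The foot is about 7.5 mm below the lower collar's top with no force, so the tail is through. Now down to the seat.

Emit:
step_arm(plan=[{"grip": 1, "slide": [0, 0.0015, 0], "spin": 0}, {"grip": 1, "slide": [0, 0.0015, 0], "spin": 0}, {"grip": 1, "slide": [0, 0.0015, 0], "spin": 0}, {"grip": 1, "slide": [0, 0.0015, 0], "spin": 0}, {"grip": 1, "slide": [0, 0.0015, 0], "spin": 0}, {"grip": 1, "slide": [0, 0.001, 0], "spin": 0}, {"grip": 1, "slide": [0, 0.001, 0], "spin": 0}, {"grip": 1, "slide": [0, 0, 0], "spin": 0}, {"grip": 1, "slide": [0, 0, 0], "spin": 0}])

```text
time_s: 17.72
ee_pos: [0.5699, -0.0992, 0.1129]
eef_rot: [-1.571, 0.0, 0.41]
force: [0.6, 0.8, -0.4]
grip_width: 0.0346
```

```bash
python3 fs.py
```

```text
17.9167 F [-0.01 -0.06 -1.  ] sd [0.21 0.32 0.64] M [-0.058  0.025  0.005] P [ 0.5699 -0.0992  0.113 ] 0.41038345679202504 0.035168709000348124
```

Emit:
step_arm(plan=[{"grip": 1, "slide": [0, 0.0008, 0], "spin": 0}, {"grip": 1, "slide": [0, 0.0008, 0], "spin": 0}, {"grip": 1, "slide": [0, 0.0004, 0], "spin": 0}, {"grip": 1, "slide": [0, 0, 0], "spin": 0}, {"grip": 1, "slide": [0, 0, 0], "spin": 0}])

```text
time_s: 18.33
ee_pos: [0.5699, -0.0992, 0.111]
eef_rot: [-1.571, 0.0, 0.41]
force: [0.2, 0.4, 0.0]
grip_width: 0.0347
```

```bash
python3 fs.py
```

```text
18.5333 F [-0.22 -0.14 -0.28] sd [0.24 0.26 0.56] M [-0.052  0.072  0.001] P [ 0.5699 -0.0992  0.1109] 0.4104058339031543 0.035036657269500754
```

Emit:
step_arm(plan=[{"grip": 1, "slide": [0, 0.0005, 0], "spin": 0}, {"grip": 1, "slide": [0, 0.0005, 0], "spin": 0}, {"grip": 1, "slide": [0, 0, 0], "spin": 0}, {"grip": 1, "slide": [0, 0, 0], "spin": 0}])

```text
time_s: 18.87
ee_pos: [0.5699, -0.0992, 0.11]
eef_rot: [-1.571, -0.0, 0.41]
force: [0.3, 0.3, 1.8]
grip_width: 0.0349
```

```bash
python3 fs.py
```

```text
19.0667 F [-0.37  0.01  2.01] sd [0.23 0.24 0.07] M [-0.049  0.244  0.007] P [ 0.5699 -0.0992  0.11  ] 0.4104330273431622 0.03484253978853288
```

The foot touches at TCP z 0.110, which puts it at about 0.090 as expected, with about 2.5 N of contact. I'll relax slightly and release.

Emit:
step_arm(plan=[{"grip": 1, "slide": [0, -0.0005, 0], "spin": 0}, {"grip": 1, "slide": [0, 0, 0], "spin": 0}, {"grip": 0.2, "slide": [0, 0, 0], "spin": 0}, {"grip": 0.1, "slide": [0, 0, 0], "spin": 0}, {"grip": 0.0, "slide": [0, 0, 0], "spin": 0}, {"grip": -0.2, "slide": [0, 0, 0], "spin": 0}, {"grip": -0.4, "slide": [0, 0, 0], "spin": 0}, {"grip": -0.6, "slide": [0, 0, 0], "spin": 0}, {"grip": -1, "slide": [0, 0, 0], "spin": 0}, {"grip": -1, "slide": [0, 0, 0], "spin": 0}, {"grip": -1, "slide": [0, 0, 0], "spin": 0}])

```text
time_s: 19.98
ee_pos: [0.5699, -0.0992, 0.1105]
eef_rot: [-1.571, 0.0, 0.41]
force: [0.0, 0.9, 0.3]
grip_width: 0.0835
```

```bash
python3 fs.py; python3 shot.py r1 .57 -.099 .125 50 40 8
```

```text
20.1833 F [-0.01 -0.05 -0.27] sd [0.53 0.41 0.59] M [-0.018  0.031  0.024] P [ 0.5699 -0.0992  0.1104] 0.4104276992673639 0.0936154814976452
crop x0,y0 204 197 u,v 254 237 cam [ 0.54118922 -0.03270288  0.28921361]
20.2833 [ 0.5699079  -0.09918051  0.11046856] [-1.57084734e+00 -1.17726402e-05  4.10456027e-01] [-0.64861608 -0.24631302 -0.64845103]
```

View pics/r1c.png

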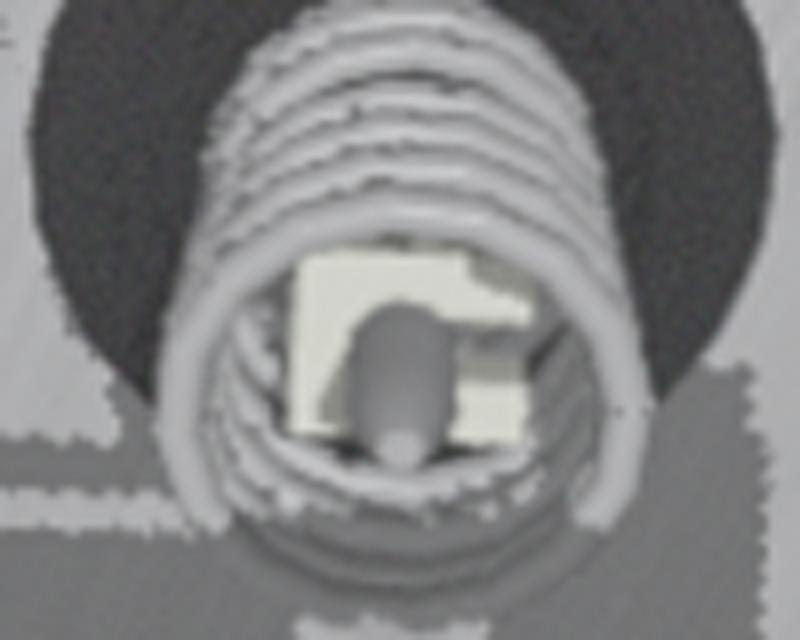

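Released, and the spring stands around the rod. I'll retreat straight up and look from above.

Emit:
step_arm(plan=[{"grip": -1, "slide": [0, -0.02, 0], "spin": 0}, {"grip": -1, "slide": [0, -0.03, 0], "spin": 0}, {"grip": -1, "slide": [0, -0.03, 0], "spin": 0}, {"grip": -1, "slide": [0, -0.03, 0], "spin": 0}, {"grip": -1, "slide": [0, -0.01, -0.035], "spin": 0}, {"grip": -1, "slide": [0, 0, -0.035], "spin": 0}, {"grip": -1, "slide": [0, 0, 0], "spin": 0}, {"grip": -1, "slide": [0, 0, 0], "spin": 0}])

```text
time_s: 20.95
ee_pos: [0.5978, -0.1645, 0.2298]
eef_rot: [-1.57, 0.001, 0.409]
force: [-0.1, -0.3, -0.1]
grip_width: 0.0936
```

```bash
python3 shot.py r2 .57 -.099 .115 50 40 8;python3 - <<'E'
from h import *
a=cams.camera("scene");cv2.imwrite("pics/sceneF.png",a)
b=cv2.imread("pics/scene0.png")
A=cv2.resize(a[115:215,180:260],None,fx=6,fy=6,interpolation=cv2.INTER_CUBIC)
cv2.imwrite("pics/a4c.png",A)
t=cams.camera("top");cv2.imwrite("pics/topF.png",t)
E
```

```text
crop x0,y0 204 77 u,v 254 117 cam [ 0.56898676 -0.09650312  0.4088648 ]
21.05 [ 0.5975531  -0.16292515  0.23001516] [-1.57011543e+00  5.82548767e-04  4.10445674e-01] [-0.19816301  0.52141672 -0.29531313]
```

View pics/r2c.png

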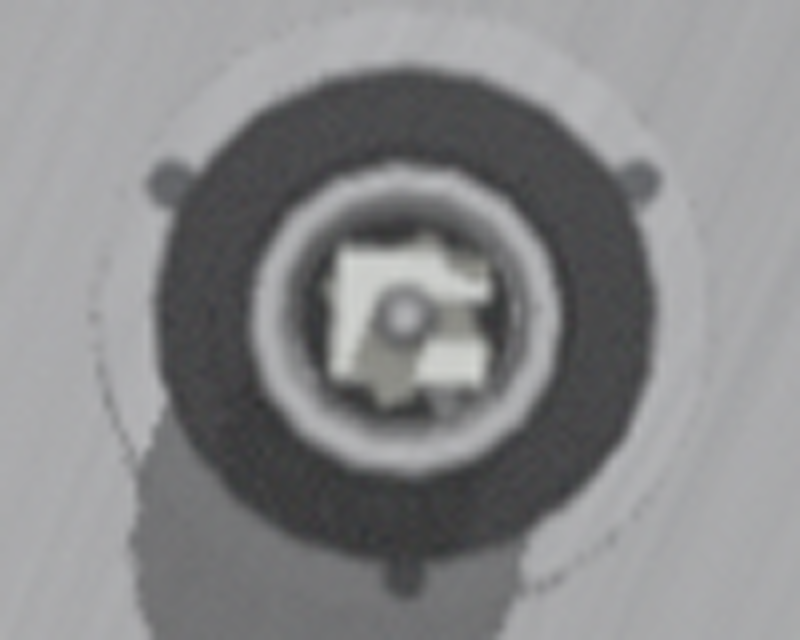

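View pics/a4c.png

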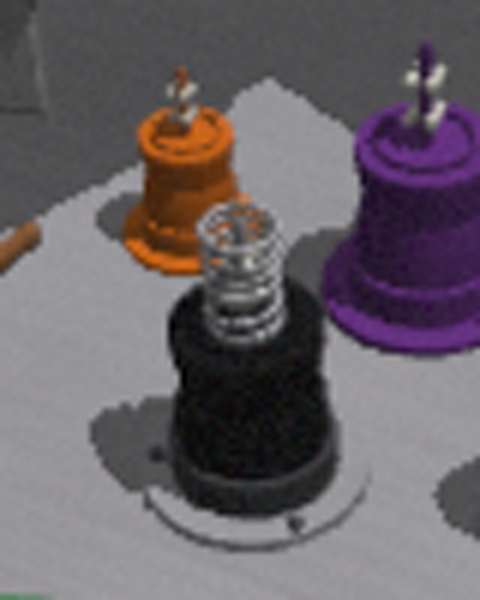

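View pics/topF.png

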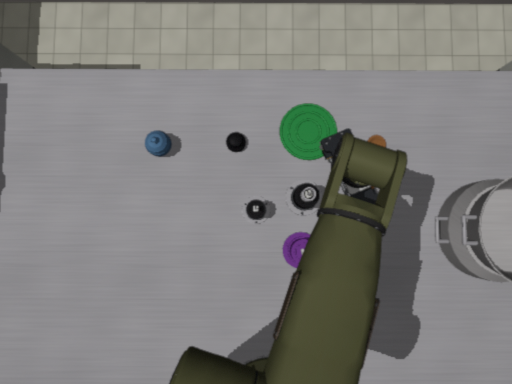

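The top ring's outer diameter is 39 px. At 35 mm that puts it about 0.267 m below the camera, so z ≈ 0.142, exactly seat plus 52 mm. The spring is concentric with the rod and upright, and the bystanders have not moved.

```bash
python3 -c "
from station import hand_in
print(hand_in())"
```

```text
the job is handed in; nothing more can be done
None
```

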